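Change over the power-module test dock

ROBOT

A 6-joint arm with a two-finger parallel gripper is mounted at the origin on the work surface. World frame = base frame: x ahead of the robot, y to its left, z up, the work surface at z = 0. Lengths are in m, angles in rad, forces in N, time in s.
With the tool pointing down it reaches from about 0.15 to 0.775 m from the base axis. Payload 6.1 kg.
Tool frame: the origin (TCP) lies midway between the tips of the shut fingers; the grasp point (between the pads) lies 19 mm behind it (r.pinch_z is the z of the grasp point in the tool frame, in m); z points along the fingers, y is the line along which they close (so a half turn about z gives the same grasp; the last joint's range is limited). The gripper opens to 85 mm and grips with 20 to 120 N. Pads are 22 mm wide; open, the fingers measure 114 mm over their backs; the gripper's body (76 mm by 85 mm) begins 54 mm behind the grasp point. The pads swing forward as they close: fully open they stand 13 mm farther back than shut.
Start: joints at [-1.272, 0.126, -0.04, 1.405, 0, 1.571], TCP at [0.155, -0.502, 0.231] pointing down, gripper open.
Joint ranges: [-2.72, 2.72], [-0.95, 1.95], [-1.27, 1.35], [-1.78, 2.02], [-1.46, 1.47], [-3.14, 3.14]. Speed limits (rad/s): [2.39, 2.39, 3.01, 3.14, 3.14, 3.14].

INTERFACE

Orientations are given as [roll, pitch, yaw] about the fixed x, y, z axes, in that order (R = Rz(yaw) Ry(pitch) Rx(roll)).
In Python, from bench import r, viewer, job, spotter gives the robot as it stands. The module is installed in compiled form; this text tells all that it offers.
- The arm moves only by the tool step_arm, never from a script. Its argument "increments" is text: rows parted by semicolons, each of 6 numbers parted by spaces: the shift along the tool's x, y, z in mm, then the turn, a rotation vector about the tool's x, y, z in rad. A call has 1 to 12 rows; each row shifts and turns the commanded pose from where the row before left it, along the tool's axes as they then stand; what a row does not reach is not made up. A row lasts 1/12 s, in which the tool goes at most 41.7 mm and 7.16 degrees, less where a joint would pass 70% of its speed; a pose out of reach is approached as far as the arm can. A call is refused whole if a number of a shift passes 41.7 or a number of a turn 0.125, either way. A call with a gripper value outside its range is refused whole. "grip" is the opening, from 0 (shut) to 1 (fully open), set as the call begins (left out, the last holds). The fingers move at their own pace and stop on an object; "squeeze" is the grip in N (left out, the last holds). Time passes only in rows, so rows that do not move let the fingers close. It gives the time, the measured TCP pose, the force, the opening and the grip force at its end, in the units of the state.
- r.sense(): the state, without advancing time (a new reading comes with each control period).
- viewer.grab_frame(name): name is "scene" or "top" or "wrist"; returns a dict with "frame" (400x640x3 uint8, red, green, blue), "vfov" (degrees; the focal length in pixels is half the picture's height over the tangent of half this angle, whatever the lens; pixels are square), "cx", "cy" (the principal point, pixels), "R" (3x3) and "t" (3): a world point X has camera coordinates R X + t. Camera axes: x right, y down, z forward; pixel columns grow to the right and rows downward; lengths in m; the calibration is good to about 2 mm. The wrist camera is an equidistant fisheye: a pixel r from the principal point sees the ray r / f radians off the axis. A picture is of the moment at which its call begins. There is no depth.
- job.finish_job(): hands the job in; it is judged then, once.
Trained networks look in a picture, given as the dict that the camera call returned (one of the last four; its "shot" number tells which), for a name from the list of things; names that differ only in an ending like _2 or _b are one class to them, and where a whole thing is asked for, a point or a joint stands for the part that bears it (a point fixed in the world has none). Each returns a list of dicts, best first, with "conf" (0 to 1); they miss things now and then, are a little off and sometimes report something else, mostly with a low value. They report only what shows in the picture. A call takes as long as a camera call. They do not tell look-alikes from the thing itself.
- spotter.trace(picture, query): "mask" (400x640 bool, what is visible of it) and "box" ([left, top, right, bottom] as shares, 0 to 1, of the picture: columns of its width, rows of its height, round what is visible of it).
- spotter.mark_of(picture, query): "location" ([column, row] as shares, 0 to 1, of the picture: columns of its width, rows of its height: a listed point, or the origin of a listed thing).
The state is a dict: "time": time; "qpos": joint angles; "qd": joint speeds; "tau": joint torques, N m; "position": TCP position; "tcp_rot": TCP orientation; "contact_force": force on the tool from outside, world axes, zero at the start; "moment": the same for the moment, N m; "gripper_width": finger opening in m; "finger_force": force on a finger pad.
Only numpy, scipy, OpenCV 4.12 (cv2) and the standard library are available. Lean on these libraries where they do the work, as an engineer would, in place of code of your own. Each camera call takes 0.05 s, during which the arm holds its last target. There are 200 camera calls.

TASK

Change over the test dock: pull its knob up, turn it from the red dot to the green one so that the yellow bar draws back, and push it home; then take out the tested modules (red feet) and stand them upright on the floor of the green tray, and stand every new module (blue feet) upright in a dock slot of its own, fully down. When all are in place, pull the knob up again, turn it back to the red dot and push it fully home, so that the bar covers the new modules' feet; leave everything else on the bench where it is.

Things in the scene. Friction and masses are not known exactly. Their poses are not given: they have to be found in the camera images.
- dock: grey fixed test dock, a block 170 x 340 x 40 mm. Origin at the centre of its underside, z up, y along its length, x across it, away from the robot (+-0.25 rad). Four slots, each 106 mm along dock x, 41 mm along y, 18 mm deep, chamfered, at dock x = 0, y = -40, 20, 80, 140 mm. Knob axis at x = 0, y = -125 mm; a red dot beside it marks LOCKED, a green dot LOAD
- knob_lift (a joint): how far the lock knob is pulled up out of the dock (m): 0 = fully home, 0.018 = end stop. Moving it takes about 5 N; it stays at whatever height it is left
- knob_turn (a joint): turn of the lock knob (rad), positive counter-clockwise from above: 0 = LOCKED (red tab at red dot, the start), 1.2 = LOAD (tab at green dot), stops at -0.03 and 1.23. The tab is caught beside a steel block: it turns only while pulled up over 11 mm, and can be pushed home only within 0.18 rad of 0 or 1.2. Friction 0.05 N m; stays as left
- knob_grip (a point): grip point of the black knob, on its vertical axis, 79 mm above the table when home (rises with it). The grip is a bar 52 mm long, 16 mm thick, from 24 mm below to 12 mm above this point, on a skirt of 26 mm radius. The point's x runs along the bar to the red tab: at -0.6 rad from the dock's x at LOCKED, +0.6 at LOAD
- bar_mid (a point): middle of the top of the yellow hold-down bar (22 x 232 x 8 mm, underside 2.5 mm above the deck) across the +x ends of all slots, driven by the knob. At LOCKED it covers the last 19 mm of each slot, so no module goes in or out; at LOAD it is 22 mm farther along dock x, clear of the slots
- slot0 (a point): centre of the floor of the slot at dock y = -40 mm, 22 mm above the table and 18 mm below the deck; x along the slot, z up
- slot1 (a point): centre of the floor of the slot at dock y = 20 mm, 22 mm above the table and 18 mm below the deck; x along the slot, z up
- slot2 (a point): centre of the floor of the slot at dock y = 80 mm, 22 mm above the table and 18 mm below the deck; x along the slot, z up
- slot3 (a point): centre of the floor of the slot at dock y = 140 mm, 22 mm above the table and 18 mm below the deck; x along the slot, z up
- module0: a new power module (blue foot), 70 mm tall, 0.25 kg, standing upright on the mat: blue foot 100 (x) x 36 (y) x 18 mm high, and on its middle an aluminium finned body 54 (x) x 26 (y) x 52 mm high, which is where to grip it. Origin at the centre of the underside, z up; alike both ways round. May be absent
- module1: a new power module (blue foot), 70 mm tall, 0.25 kg, standing upright on the mat: blue foot 100 (x) x 36 (y) x 18 mm high, and on its middle an aluminium finned body 54 (x) x 26 (y) x 52 mm high, which is where to grip it. Origin at the centre of the underside, z up; alike both ways round. May be absent
- module2: a new power module (blue foot), 70 mm tall, 0.25 kg, standing upright on the mat: blue foot 100 (x) x 36 (y) x 18 mm high, and on its middle an aluminium finned body 54 (x) x 26 (y) x 52 mm high, which is where to grip it. Origin at the centre of the underside, z up; alike both ways round. May be absent
- tested0: a tested power module (red foot), otherwise exactly like the new ones, origin alike; it starts upright in a slot of the dock under the hold-down bar. May be absent
- tested1: a tested power module (red foot), otherwise exactly like the new ones, origin alike; it starts upright in a slot of the dock under the hold-down bar. May be absent
- tested2: a tested power module (red foot), otherwise exactly like the new ones, origin alike; it starts upright in a slot of the dock under the hold-down bar. May be absent
- done_tray: green fixed open tray for tested modules, 125 (x) x 190 (y) x 18 mm outside, walls and floor 3 mm thick; origin at the centre of its underside; room for three modules side by side with their feet along its x
- done_tray_in (a point): centre of the tray's inner floor, 3 mm above the table; axes as the tray
- multimeter: orange multimeter 190 x 90 x 37 mm, loose on the table; a bystander to leave alone
- spool: solder spool, 60 mm across, 42 mm tall, loose on the table; a bystander to leave alone
- wrench: steel wrench 150 mm, loose on the table; a bystander to leave alone
- flux: small bottle 40 mm across, 90 mm tall, loose on the table; a bystander to leave alone
- brush: brush 160 mm, loose on the table; a bystander to leave alone
There are look-alikes about, which are no part of the job. What is shaped like the module2 but orange is not meant.

How it is judged:
On the way, in this order (a step that is already met when the one before it is completed fails the run):
1. the knob is pulled out while still at the locked mark (value of joint knob_lift above 0.012 m and value of joint knob_turn below 0.4 rad), for 0.1 s.
2. the knob is pushed home at the load mark (bar drawn back) (value of joint knob_lift below 0.003 m and value of joint knob_turn above 0.92 rad), for 0.2 s.
3. every new module stands fully down in a slot and every tested one upright in the tray, the fingers off them, with the knob home at the load mark (all of step 2 and (distance between module0 and slot0 below 0.007 m or distance between module0 and slot1 below 0.007 m or distance between module0 and slot2 below 0.007 m or distance between module0 and slot3 below 0.007 m) and angle between each of module0, module1, module2's own z axis and vertical below 0.06 rad and (distance between module1 and slot0 below 0.007 m or distance between module1 and slot1 below 0.007 m or distance between module1 and slot2 below 0.007 m or distance between module1 and slot3 below 0.007 m) and (distance between module2 and slot0 below 0.007 m or distance between module2 and slot1 below 0.007 m or distance between module2 and slot2 below 0.007 m or distance between module2 and slot3 below 0.007 m) and x of tested0 in the frame of done_tray_in between -0.05 and 0.05 m and y of tested0 in the frame of done_tray_in between -0.08 and 0.08 m and z of each of tested0, tested1, tested2 in the frame of done_tray_in below 0.005 m and angle between each of tested0, tested1, tested2's own z axis and vertical below 0.08 rad and x of tested1 in the frame of done_tray_in between -0.05 and 0.05 m and y of tested1 in the frame of done_tray_in between -0.08 and 0.08 m and x of tested2 in the frame of done_tray_in between -0.05 and 0.05 m and y of tested2 in the frame of done_tray_in between -0.08 and 0.08 m and contact force between the fingers and module0 below 0.3 N and contact force between the fingers and module1 below 0.3 N and contact force between the fingers and module2 below 0.3 N and contact force between the fingers and tested0 below 0.3 N and contact force between the fingers and tested1 below 0.3 N and contact force between the fingers and tested2 below 0.3 N), for 0.2 s.
4. the knob is pulled out again (value of joint knob_lift above 0.012 m), for 0.1 s.
5. the knob is pushed home at the locked mark (value of joint knob_lift below 0.003 m and value of joint knob_turn below 0.28 rad), for 0.2 s.
At the end, for the whole second after the job is handed in: each new module upright (0.06 rad) in a slot, origin within 7 mm of the centre of its floor; each tested one upright (0.08 rad) inside the green tray, origin within 5 mm of its floor; all at rest; knob home (3 mm) at the locked mark (0.28 rad) (all of step 5 and (distance between module0 and slot0 below 0.007 m or distance between module0 and slot1 below 0.007 m or distance between module0 and slot2 below 0.007 m or distance between module0 and slot3 below 0.007 m) and angle between each of module0, module1, module2's own z axis and vertical below 0.06 rad and (distance between module1 and slot0 below 0.007 m or distance between module1 and slot1 below 0.007 m or distance between module1 and slot2 below 0.007 m or distance between module1 and slot3 below 0.007 m) and (distance between module2 and slot0 below 0.007 m or distance between module2 and slot1 below 0.007 m or distance between module2 and slot2 below 0.007 m or distance between module2 and slot3 below 0.007 m) and x of tested0 in the frame of done_tray_in between -0.05 and 0.05 m and y of tested0 in the frame of done_tray_in between -0.08 and 0.08 m and z of each of tested0, tested1, tested2 in the frame of done_tray_in below 0.005 m and angle between each of tested0, tested1, tested2's own z axis and vertical below 0.08 rad and x of tested1 in the frame of done_tray_in between -0.05 and 0.05 m and y of tested1 in the frame of done_tray_in between -0.08 and 0.08 m and x of tested2 in the frame of done_tray_in between -0.05 and 0.05 m and y of tested2 in the frame of done_tray_in between -0.08 and 0.08 m and linear speed of each of module0, module1, module2, tested0, tested1, tested2 below 0.02 m/s); the robot touches nothing.
It fails at once if a bystander (multimeter, spool, wrench, bottle or brush) is moved more than 40 mm (distance of any of multimeter, spool, wrench, flux, brush from where it was at the start of the episode above 0.04 m).
Of module0, module1, module2 only 2 to 3 are there at a start; the rules pass over those that are not, and their reading is None.
Of tested0, tested1, tested2 only 2 to 3 are there at a start; the rules pass over those that are not, and their reading is None.
At some moment in a run one of module0, module1, module2 may be knocked a few centimetres aside while the robot is not near it.
It also fails if it takes over 210 s, if anything falls off the work surface, if the arm or the gripper's body presses on something with over 40 N, if the wrist force passes 120 N, or if a joint passes its speed limit or range.

## Working session

There is one attempt and no reset: what is moved stays moved. The work goes in short steps, Python scripts to look and compute and a tool call to move; the robot and the scene stay as the last step left them, time stands still between calls to the robot, and variables do not carry over. Pictures are saved under pics/ and viewed, at most 14 in all, crops included, and the job is handed in when it is done.

Besides the shell and the picture viewer there is one more tool, called after "Request:" as name(argument=value, ...), one argument or row to a line, values as JSON. step_arm: Moves the arm, as the interface text tells. Its arguments: {"type":"object","properties":{"increments":{"type":"string"},"grip":{"type":"number"},"squeeze":{"type":"number"}},"required":["increments"]}

```bash
mkdir -p pics; cat > h.py <<'E'
import numpy as np, cv2
from bench import r, viewer, job, spotter
def cam(p):
    f=200/np.tan(np.radians(p['vfov'])/2); return f,np.array(p['R']),np.array(p['t'])
def ray(p,uv,fish=False):
    f,R,t=cam(p); d=np.array([uv[0]-p['cx'],uv[1]-p['cy']])
    if fish:
        rr=np.hypot(*d); th=rr/f; v=np.array([*(d/max(rr,1e-9)*np.sin(th)),np.cos(th)])
    else: v=np.array([*(d/f),1.])
    return -R.T@t, R.T@v
def atz(p,uv,z,fish=False):
    c,v=ray(p,uv,fish); return c+v*(z-c[2])/v[2]
def proj(p,X,fish=False):
    f,R,t=cam(p); c=R@np.asarray(X)+t
    if fish:
        rr=np.hypot(c[0],c[1]); th=np.arctan2(rr,c[2]); return np.array([p['cx']+f*th*c[0]/rr,p['cy']+f*th*c[1]/rr])
    return np.array([p['cx']+f*c[0]/c[2],p['cy']+f*c[1]/c[2]])
def save(p,n): cv2.imwrite('pics/'+n,cv2.cvtColor(p['frame'],cv2.COLOR_RGB2BGR))
E
cat > a.py <<'E'
from h import *
for n in ['top','scene']:
    p=viewer.grab_frame(n); save(p,n+'0.png'); print(n,p['vfov'],(-np.array(p['R']).T@p['t']).round(3))
    for q,z in [('dock',0),('knob_grip',.079),('bar_mid',.0505),('slot0',.022),('slot1',.022),('slot2',.022),('slot3',.022),('module0',0),('tested0',.022),('done_tray_in',.003)]:
        for d in spotter.mark_of(p,q):
            if d['conf']<.2: continue
            uv=np.array(d['location'])*[640,400]; print(q,round(d['conf'],2),uv.round(0),atz(p,uv,z).round(3)[:2])
print(r.sense()['contact_force'],r.pinch_z)
E
python3 a.py
```

```text
top 54.917572446731846 [0.446 0.022 1.079]
dock 0.75 [277. 200.] [0.549 0.16 ]
knob_grip 0.6 [316. 189.] [0.57 0.05]
bar_mid 0.7 [256. 181.] [0.594 0.211]
bar_mid 0.69 [396. 167.] [ 0.634 -0.166]
slot0 0.88 [291. 196.] [0.558 0.12 ]
slot0 0.83 [263. 201.] [0.543 0.197]
slot0 0.8 [225. 204.] [0.535 0.303]
slot0 0.77 [247. 199.] [0.549 0.24 ]
slot1 0.88 [291. 196.] [0.558 0.12 ]
slot1 0.83 [263. 201.] [0.543 0.197]
slot1 0.8 [225. 204.] [0.535 0.303]
slot1 0.77 [247. 199.] [0.549 0.24 ]
slot2 0.88 [291. 196.] [0.558 0.12 ]
slot2 0.83 [263. 201.] [0.543 0.197]
slot2 0.8 [225. 204.] [0.535 0.303]
slot2 0.77 [247. 199.] [0.549 0.24 ]
slot3 0.88 [291. 196.] [0.558 0.12 ]
slot3 0.83 [263. 201.] [0.543 0.197]
slot3 0.8 [225. 204.] [0.535 0.303]
slot3 0.77 [247. 199.] [0.549 0.24 ]
module0 0.88 [472. 222.] [ 0.487 -0.384]
module0 0.77 [389. 224.] [ 0.481 -0.154]
module0 0.73 [430. 221.] [ 0.489 -0.268]
module0 0.72 [443. 284.] [ 0.317 -0.298]
module0 0.44 [277. 201.] [0.545 0.16 ]
tested0 0.94 [287. 198.] [0.552 0.131]
tested0 0.92 [269. 196.] [0.558 0.181]
tested0 0.52 [396. 165.] [ 0.645 -0
[... 582 characters left out ...]
07]
slot1 0.64 [361. 240.] [0.551 0.185]
slot2 0.9 [383. 255.] [0.547 0.253]
slot2 0.82 [337. 231.] [0.57  0.125]
slot2 0.66 [403. 270.] [0.545 0.314]
slot2 0.65 [312. 198.] [0.541 0.007]
slot2 0.64 [361. 240.] [0.551 0.185]
slot3 0.9 [383. 255.] [0.547 0.253]
slot3 0.82 [337. 231.] [0.57  0.125]
slot3 0.66 [403. 270.] [0.545 0.314]
slot3 0.65 [312. 198.] [0.541 0.007]
slot3 0.64 [361. 240.] [0.551 0.185]
module0 0.95 [257. 138.] [ 0.479 -0.273]
module0 0.87 [289. 158.] [ 0.472 -0.148]
module0 0.82 [231. 119.] [ 0.48  -0.386]
tested0 0.88 [342. 231.] [0.563 0.134]
tested0 0.81 [359. 239.] [0.552 0.181]
done_tray_in 0.6 [238. 186.] [ 0.638 -0.179]
[-0.26585727  0.99152269  0.02843431] -0.0187
```

View pics/top0.png

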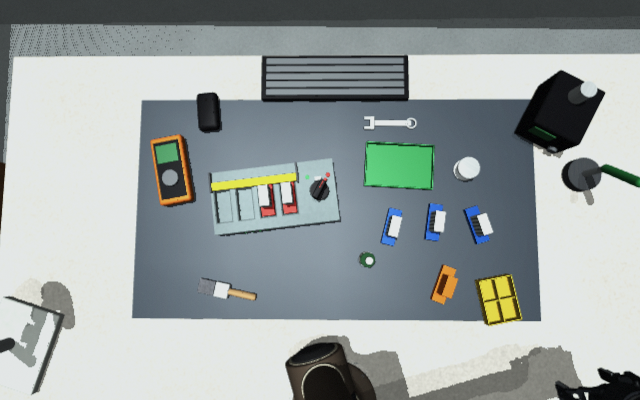

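View pics/scene0.png

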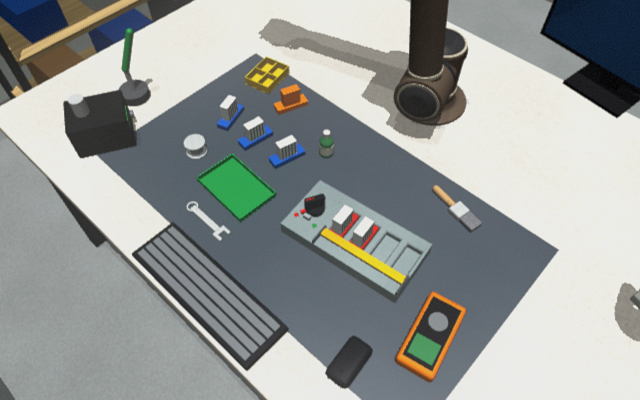

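Top view: the dock holds two red-footed modules at (267,200) and (289,196), with the knob at (319,188). The green tray is at (399,165). Blue-footed modules are at (393,226), (436,221) and (479,225). The orange look-alike at (444,284) and the yellow box at (499,300) are not part of the job. The scene view agrees.

```bash
cat > b.py <<'E'
from h import *
from scipy.optimize import least_squares
p=viewer.grab_frame('top'); hsv=cv2.cvtColor(p['frame'],cv2.COLOR_RGB2HSV)
def blobs(lo,hi,z,amin,reg=None):
    m=cv2.inRange(hsv,np.array(lo),np.array(hi)); 
    n,l,s,c=cv2.connectedComponentsWithStats(m)
    for i in range(1,n):
        if s[i,4]<amin: continue
        ys,xs=np.nonzero(l==i)
        P=np.array([atz(p,(x,y),z)[:2] for x,y in zip(xs,ys)],np.float32)
        (cx,cy),(w,h),a=cv2.minAreaRect(P)
        if w<h: w,h,a=h,w,a+90
        print(c[i].round(0),s[i,4],'ctr',round(cx,4),round(cy,4),'size',round(w,3),round(h,3),'long-axis yaw',round(np.radians((a+90)%180-90),3))
print('blue');blobs((105,120,60),(125,255,255),.018,60)
print('red');blobs((0,150,80),(6,255,255),.04,40)
print('green');blobs((55,120,60),(75,255,255),.018,800)
print('yellow');blobs((25,150,80),(33,255,255),.0505,300)
print('dock');blobs((80,5,110),(110,70,220),.04,800)
s=r.sense();print(s['position'],s['tcp_rot'],s['qpos'])
w=viewer.grab_frame('wrist');print('cam in tool:',w['R'],w['t'])
E
python3 b.py
```

```text
blue
[432. 222.] 285 ctr 0.4878 -0.2717 size 0.101 0.039 long-axis yaw -0.147
[475. 224.] 278 ctr 0.4799 -0.3881 size 0.101 0.041 long-axis yaw 0.32
[390. 227.] 268 ctr 0.4742 -0.156 size 0.101 0.037 long-axis yaw -0.248
red
[293. 198.] 69 ctr 0.5527 0.1209 size 0.08 0.026 long-axis yaw 0.128
[270. 204.] 74 ctr 0.5414 0.1804 size 0.071 0.033 long-axis yaw 0.014
green
[399. 165.] 3001 ctr 0.6451 -0.18 size 0.19 0.126 long-axis yaw 1.513
yellow
[253. 182.] 624 ctr 0.5924 0.2197 size 0.229 0.021 long-axis yaw -1.451
[497. 298.] 1175 ctr 0.2848 -0.4295 size 0.118 0.088 long-axis yaw 0.19
dock
[304.  42.] 18250 ctr 0.845 0.0415 size 1.774 0.398 long-axis yaw 1.565
[333.  83.] 806 ctr 0.8703 0.0004 size 0.381 0.014 long-axis yaw 1.567
[300. 218.] 60288 ctr 0.5294 0.0589 size 0.966 0.607 long-axis yaw 1.571
[ 0.15455744 -0.50172293  0.2313075 ] [ 3.14156571e+00 -1.78218641e-05  2.98852186e-01] [-1.27197762e+00  1.25784701e-01 -3.95892208e-02  1.40539546e+00
  1.78227661e-05  1.57076285e+00]
cam in tool: [[ 2.94175949e-01 -9.55751257e-01  2.13487599e-04]
 [-9.07324068e-01 -2.79200063e-01  3.14341152e-01]
 [-3.00372345e-01 -9.26653092e-02 -9.49310062e-01]] [-0.52547344 -0.04134499  0.38051424]
```

Request:
step_arm(
  increments="23 -16.6 0 0 0 0;23 -16.6 0 0 0 0;23 -16.6 0 0 0 0;23 -16.6 0 0 0 0;23 -16.6 0 0 0 0;23 -16.6 0 0 0 0;23 -16.6 0 0 0 0;23 -16.6 0 0 0 0;23 -16.6 0 0 0 0;23 -16.6 0 0 0 0;23 -16.6 0 0 0 0;23 -16.6 0 0 0 0",
  grip=0.6,
)

```text
time: 2.2
position: [0.3603, -0.2289, 0.2315]
tcp_rot: [3.141, -0.0, 0.299]
contact_force: [0.6, 0.5, -0.1]
gripper_width: 0.0514
finger_force: 0.0
```

Request:
step_arm(
  increments="23 -16.6 0 0 0 0;23 -16.6 0 0 0 0;23 -16.6 0 0 0 0;23 -16.6 0 0 0 0;23 -16.6 0 0 0 0;23 -16.6 0 0 0 0;23 -16.6 0 0 0 0;23 -16.6 0 0 0 0;23 -16.6 0 0 0 0;23 -16.6 0 0 0 0;23 -16.6 0 0 0 0;23 -16.6 0 0 0 0",
)

```text
time: 3.2
position: [0.5655, 0.0428, 0.2313]
tcp_rot: [3.142, -0.0, 0.299]
contact_force: [1.4, -0.1, 0.0]
gripper_width: 0.0511
finger_force: 0.0
```

Request:
step_arm(
  increments="0 0 0 0 0 0.111;0 0 0 0 0 0.111;0 0 0 0 0 0.111;0 0 0 0 0 0.111;0 0 0 0 0 0.111;0 0 0 0 0 0.111;0 0 0 0 0 0.111;0 0 0 0 0 0;0 0 0 0 0 0",
)

```text
time: 3.95
position: [0.5472, -0.1049, 0.2313]
tcp_rot: [-3.03, 0.028, -0.248]
contact_force: [-0.1, -0.1, 0.1]
gripper_width: 0.0513
finger_force: 0.0
```

```bash
cat >> h.py <<'E'
def go(x,y,z,psi):
    s=r.sense(); P=s['position']; q=s['tcp_rot'][2]; d=(np.array([x,y,z])-P)*1000
    f=lambda a:(round(d[0]*np.cos(a)+d[1]*np.sin(a),1),round(d[0]*np.sin(a)-d[1]*np.cos(a),1),round(-d[2],1))
    print('at',np.round(P,4),'psi',round(q,3),'shift-first mm',f(q),'turn-first mm',f(psi),'turn z',round(-(psi-q),3))
def wmark(p,q,z,cmin=.3):
    out=[]
    for d in spotter.mark_of(p,q):
        if d['conf']<cmin: continue
        uv=np.array(d['location'])*[640,400]; out.append((round(d['conf'],2),uv.round(0),atz(p,uv,z,True).round(4)[:2]))
    return out
E
cat > c.py <<'E'
from h import *
p=viewer.grab_frame('wrist'); save(p,'w1.png')
for q,z in [('knob_grip',.079),('bar_mid',.0505),('slot0',.022),('tested0',.022)]: print(q,wmark(p,q,z))
go(.5687,.0406,.10,-.48); s=r.sense(); print(s['gripper_width'],s['contact_force'])
E
python3 c.py
```

```text
knob_grip [(0.76, array([203., 190.]), array([0.5703, 0.0401]))]
bar_mid [(0.94, array([113., 196.]), array([0.5927, 0.2145]))]
slot0 [(0.95, array([104., 228.]), array([0.5435, 0.3007])), (0.6, array([126., 223.]), array([0.543 , 0.2403])), (0.55, array([174., 200.]), array([0.5572, 0.1279]))]
tested0 [(0.87, array([175., 197.]), array([0.5615, 0.123 ])), (0.8, array([146., 209.]), array([0.5554, 0.1859])), (0.37, array([200., 190.]), array([0.5612, 0.0801]))]
at [ 0.5477 -0.102   0.2315] psi -0.242 shift-first mm (np.float64(-13.8), np.float64(-143.5), np.float64(131.5)) turn-first mm (np.float64(-47.2), np.float64(-136.2), np.float64(131.5)) turn z 0.238
0.05156369294213443 [-0.6317917   0.42503283  0.03384233]
```

View pics/w1.png

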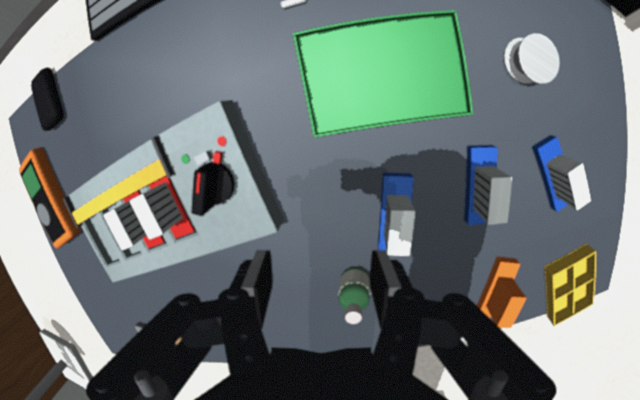

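The view shows the knob at (210,185) with its tab toward the red dot, and the tested modules at (125,222) and (157,212). But the turn dragged the arm sideways and tilted it, so I'm checking the joints.

```bash
python3 -c "
from h import *
s=r.sense();print(s['qpos'].round(3),s['position'].round(4),s['tcp_rot'].round(3),s['qd'].round(3))"
```

```text
[-0.243  0.208  0.055  1.445  0.112  3.141] [ 0.5477 -0.102   0.2315] [-3.03   0.027 -0.242] [ 0.003 -0.001 -0.001 -0.    -0.001 -0.002]
```

Request:
step_arm(
  increments="0 0 0 0 0 0;0 0 0 0 0 0",
)

```text
time: 4.37
position: [0.5476, -0.1023, 0.2315]
tcp_rot: [-3.03, 0.027, -0.243]
contact_force: [0.1, 0.2, -0.7]
gripper_width: 0.051
finger_force: 0.0
```

```bash
python3 -c "
from h import *
s=r.sense();print(s['qpos'].round(3),s['position'].round(4),s['tcp_rot'].round(3),s['qd'].round(3))"
```

```text
[-0.244  0.209  0.055  1.445  0.112  3.141] [ 0.5476 -0.1023  0.2315] [-3.03   0.027 -0.243] [-0.006  0.001  0.001  0.002 -0.001 -0.001]
```

The last joint is at its stop (q6 = q1 + π − yaw). I'll use the half-turned grasp instead, yaw ≈ 2.66 at the knob.

```bash
cat >> h.py <<'E'
from scipy.spatial.transform import Rotation as Ro
_go=go
def go(x,y,z,psi):
    _go(x,y,z,psi); e=r.sense()['tcp_rot']
    print('untilt rotvec',(Ro.from_euler('xyz',e).inv()*Ro.from_euler('xyz',[np.pi,0,e[2]])).as_rotvec().round(4))
E
python3 -c "
from h import *
go(.5687,.0406,.2,2.66)"
```

```text
at [ 0.5476 -0.1023  0.2315] psi -0.243 shift-first mm (np.float64(-13.9), np.float64(-143.7), np.float64(31.5)) turn-first mm (np.float64(47.5), np.float64(136.4), np.float64(31.5)) turn z -2.903
untilt rotvec [-0.1118  0.0273 -0.0015]
```

Request:
step_arm(
  increments="0 0 0 -0.056 0.0137 -0.1;0 0 0 -0.056 0.0137 -0.1;0 0 0 0 0 -0.1;0 0 0 0 0 -0.1;0 0 0 0 0 -0.1;0 0 0 0 0 -0.1;0 0 0 0 0 -0.1;0 0 0 0 0 -0.1;0 0 0 0 0 -0.1;0 0 0 0 0 -0.1;0 0 0 0 0 -0.1;0 0 0 0 0 -0.1",
)

```text
time: 5.37
position: [0.5475, -0.1026, 0.2314]
tcp_rot: [3.133, -0.007, 0.959]
contact_force: [-0.4, -0.4, -0.3]
gripper_width: 0.051
finger_force: 0.0
```

Request:
step_arm(
  increments="0 0 0 0 0 -0.1;0 0 0 0 0 -0.1;0 0 0 0 0 -0.1;0 0 0 0 0 -0.1;0 0 0 0 0 -0.1;0 0 0 0 0 -0.1;0 0 0 0 0 -0.1;0 0 0 0 0 -0.1;0 0 0 0 0 -0.1;0 0 0 0 0 -0.1;0 0 0 0 0 -0.1;0 0 0 0 0 -0.1",
)

```text
time: 6.37
position: [0.5475, -0.1026, 0.2315]
tcp_rot: [3.132, 0.006, 2.159]
contact_force: [-0.3, -0.4, -1.1]
gripper_width: 0.0514
finger_force: 0.0
```

Request:
step_arm(
  increments="0 0 0 0 0 -0.1;0 0 0 0 0 -0.1;0 0 0 0 0 -0.1;0 0 0 0 0 -0.1;0 0 0 0 0 -0.1;0 0 0 0 0 0",
)

```text
time: 6.87
position: [0.5475, -0.1027, 0.2315]
tcp_rot: [3.136, 0.01, 2.657]
contact_force: [-0.3, -1.1, 0.2]
gripper_width: 0.0514
finger_force: 0.0
```

```bash
python3 -c "
from h import *
go(.5687,.0406,.2,2.66); print(r.sense()['qpos'].round(3))"
```

```text
at [ 0.5475 -0.1027  0.2315] psi 2.657 shift-first mm (np.float64(48.0), np.float64(136.7), np.float64(31.5)) turn-first mm (np.float64(47.6), np.float64(136.8), np.float64(31.5)) turn z -0.003
untilt rotvec [0.0058 0.0099 0.    ]
[-0.187  0.178  0.022  1.404  0.003  0.298]
```

Request:
step_arm(
  increments="9.6 27.3 6 0.0058 0.0099 0;9.6 27.3 6 0 0 0;9.6 27.3 6 0 0 0;9.6 27.3 6 0 0 0;9.6 27.3 6 0 0 0;0 0 0 0 0 0;0 0 0 0 0 0",
)

```text
time: 7.45
position: [0.5689, 0.0415, 0.201]
tcp_rot: [-3.141, -0.001, 2.654]
contact_force: [-1.2, -0.3, -0.1]
gripper_width: 0.0513
finger_force: 0.0
```

```bash
sed -i "s/w1.png/w2.png/" c.py; python3 c.py
```

```text
knob_grip [(0.84, array([320., 195.]), array([0.5681, 0.0403]))]
bar_mid [(0.67, array([485., 129.]), array([0.5921, 0.2209]))]
slot0 [(0.98, array([434., 105.]), array([0.5515, 0.1871])), (0.95, array([473.,  81.]), array([0.5456, 0.2431])), (0.92, array([507.,  56.]), array([0.5347, 0.3009]))]
tested0 [(0.69, array([393., 133.]), array([0.5591, 0.1318])), (0.67, array([433., 106.]), array([0.5519, 0.1849]))]
at [0.5692 0.039  0.2019] psi 2.652 shift-first mm (np.float64(1.2), np.float64(1.2), np.float64(101.9)) turn-first mm (np.float64(-1.2), np.float64(-1.2), np.float64(101.9)) turn z 3.132
untilt rotvec [0.0001 0.0005 0.    ]
0.05100297989272654 [0.05334331 0.08165512 0.3995007 ]
```

View pics/w2.png

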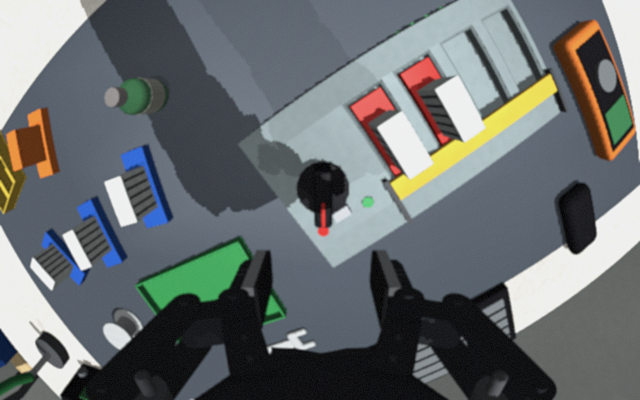

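Knob at (322,185), tab toward the red dot and the bar lined up between the fingers. Tested modules are at (385,135) and (435,105); slots 2 and 3 are empty. Descending to grip the knob.

Request:
step_arm(
  increments="1 0.5 28 0 0 0;0.5 0 28 0 0 0;0 0 28 0 0 0;0 0 28 0 0 0;0 0 28 0 0 0;0 0 0 0 0 0;0 0 0 0 0 0",
)

```text
time: 8.28
position: [0.5669, 0.0402, 0.0608]
tcp_rot: [-3.14, -0.003, 2.652]
contact_force: [0.5, -0.3, -0.2]
gripper_width: 0.0511
finger_force: 0.0
```

Request:
step_arm(
  increments="0 0 0 0 0 0;0 0 0 0 0 0;0 0 0 0 0 0;0 0 0 0 0 0;0 0 0 0 0 0;0 0 0 0 0 0",
  grip=0,
  squeeze=50,
)

```text
time: 8.78
position: [0.5702, 0.0421, 0.0641]
tcp_rot: [3.137, 0.004, 2.654]
contact_force: [2.6, 4.3, 7.4]
gripper_width: 0.0151
finger_force: 52.4
```

Request:
step_arm(
  increments="0 0 -4 0 0 0;0 0 -4 0 0 0;0 0 -4 0 0 0;0 0 -4 0 0 0;0 0 0 0 0 0;0 0 0 0 0 0;0 0 0 0 0 0",
)

```text
time: 9.37
position: [0.5701, 0.042, 0.0792]
tcp_rot: [3.138, 0.003, 2.654]
contact_force: [4.5, 3.5, 1.5]
gripper_width: 0.015
finger_force: 51.8
```

Request:
step_arm(
  increments="0 0 0 0 0 -0.1;0 0 0 0 0 -0.1;0 0 0 0 0 -0.1;0 0 0 0 0 -0.1;0 0 0 0 0 -0.1;0 0 0 0 0 -0.1;0 0 0 0 0 -0.1;0 0 0 0 0 -0.1;0 0 0 0 0 -0.1;0 0 0 0 0 -0.1;0 0 0 0 0 -0.1;0 0 0 0 0 -0.1",
)

```text
time: 10.37
position: [0.5704, 0.0415, 0.0792]
tcp_rot: [-3.139, 0.004, -2.425]
contact_force: [5.7, 2.1, -0.3]
gripper_width: 0.0153
finger_force: 51.6
```

Request:
step_arm(
  increments="0 0 0 0 0 0;0 0 4 0 0 0;0 0 4 0 0 0;0 0 4 0 0 0;0 0 4 0 0 0;0 0 4 0 0 0;0 0 0 0 0 0;0 0 0 0 0 0",
)

```text
time: 11.03
position: [0.5707, 0.0416, 0.0637]
tcp_rot: [-3.137, 0.007, -2.43]
contact_force: [-6.4, 2.6, 34.4]
gripper_width: 0.0152
finger_force: 56.5
```

Request:
step_arm(
  increments="0 0 -4 0 0 0;0 0 0 0 0 0;0 0 0 0 0 0;0 0 0 0 0 0;0 0 0 0 0 0",
  grip=0.55,
)

```text
time: 11.45
position: [0.5672, 0.0408, 0.0604]
tcp_rot: [3.14, -0.002, -2.43]
contact_force: [-0.6, -0.5, 0.2]
gripper_width: 0.047
finger_force: 0.0
```

Request:
step_arm(
  increments="0 0 -28 0 0 0;0 0 -28 0 0 0;0 0 -28 0 0 0;0 0 -28 0 0 0;0 0 -28 0 0 0;0 0 0 0 0 0.1;0 0 0 0 0 0.1;0 0 0 0 0 0.1;0 0 0 0 0 0.1;0 0 0 0 0 0.1;0 0 0 0 0 0.1;0 0 0 0 0 0",
)

```text
time: 12.45
position: [0.5678, 0.0409, 0.2006]
tcp_rot: [-3.142, -0.002, -3.032]
contact_force: [0.8, -0.5, -0.3]
gripper_width: 0.0467
finger_force: 0.0
```

Request:
step_arm(
  increments="0 28 0 0 0 0;0 28 0 0 0 0;0 29 0 0 0 0;0 0 0 0 0 0;0 0 0 0 0 0;0 0 0 0 0 0",
)

```text
time: 12.95
position: [0.5584, 0.1253, 0.201]
tcp_rot: [-3.141, -0.001, -3.028]
contact_force: [0.1, -0.1, -0.5]
gripper_width: 0.047
finger_force: 0.0
```

```bash
cat > d.py <<'E'
from h import *
import sys
p=viewer.grab_frame('wrist'); save(p,sys.argv[1])
for q,z in [('knob_grip',.079),('bar_mid',.0505),('slot0',.022),('tested0',.022)]: print(q,wmark(p,q,z))
go(*map(float,sys.argv[2:6]))
hsv=cv2.cvtColor(p['frame'],cv2.COLOR_RGB2HSV)
for n,lo,hi,z,am in [('red',(0,150,60),(6,255,255),.04,300),('yel',(25,150,80),(33,255,255),.0505,500)]:
    m=cv2.inRange(hsv,np.array(lo),np.array(hi)); k,l,s,c=cv2.connectedComponentsWithStats(m)
    for i in range(1,k):
        if s[i,4]<am: continue
        ys,xs=np.nonzero(l==i); P=np.array([atz(p,(x,y),z,True)[:2] for x,y in zip(xs,ys)],np.float32)
        (cx,cy),(w,h),a=cv2.minAreaRect(P)
        if w<h: w,h,a=h,w,a+90
        print(n,c[i].round(0),'ctr',round(cx,4),round(cy,4),'size',round(w,3),round(h,3),'yaw',round(np.radians((a+90)%180-90),3))
E
python3 d.py w3.png .5609 .1263 .05 3.254
```

```text
knob_grip [(0.74, array([ 52., 104.]), array([ 0.4838, -0.1886])), (0.68, array([229., 195.]), array([0.5678, 0.0409]))]
bar_mid [(0.8, array([406., 246.]), array([0.614 , 0.2234]))]
slot0 [(0.92, array([432., 179.]), array([0.5422, 0.2477])), (0.89, array([474., 178.]), array([0.5339, 0.3019]))]
tested0 [(0.76, array([322., 178.]), array([0.5569, 0.1259])), (0.67, array([378., 181.]), array([0.553 , 0.1862]))]
at [0.5587 0.1246 0.2015] psi -3.031 shift-first mm (np.float64(-2.4), np.float64(1.4), np.float64(151.5)) turn-first mm (np.float64(-2.4), np.float64(1.4), np.float64(151.5)) turn z -6.285
untilt rotvec [-0.0001 -0.0002  0.    ]
red [321. 149.] ctr 0.5272 0.1218 size 0.035 0.035 yaw 0.126
red [376. 170.] ctr 0.5521 0.185 size 0.101 0.037 yaw 0.125
yel [396. 246.] ctr 0.6145 0.2222 size 0.231 0.023 yaw -1.46
```

View pics/w3.png

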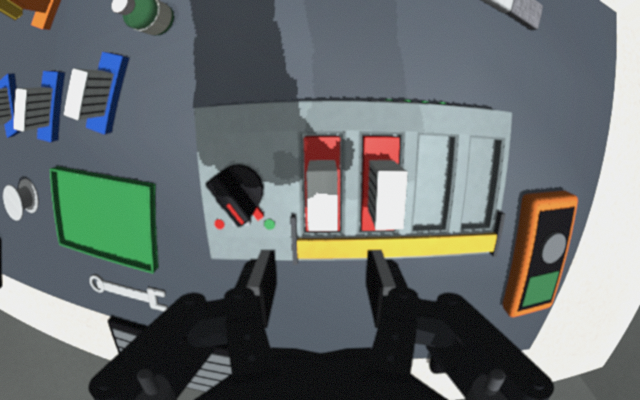

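The yellow bar is drawn back (396,246) and the knob points at the green dot. Tested modules are at (322,178) and (382,185); slots 2 and 3 are empty. Picking the tested module in slot 0.

Request:
step_arm(
  increments="-1.2 1 30 0 0 0;-1.2 0.4 30 0 0 0;0 0 30 0 0 0;0 0 30 0 0 0;0 0 30 0 0 0;0 0 0 0 0 0;0 0 0 0 0 0",
)

```text
time: 13.78
position: [0.56, 0.1264, 0.0506]
tcp_rot: [-3.141, -0.002, -3.03]
contact_force: [0.1, -0.4, 0.4]
gripper_width: 0.0468
finger_force: 0.0
```

Request:
step_arm(
  increments="0 0 0 0 0 0;0 0 0 0 0 0;0 0 0 0 0 0;0 0 0 0 0 0;0 0 0 0 0 0;0 0 0 0 0 0",
  grip=0,
  squeeze=40,
)

```text
time: 14.28
position: [0.5614, 0.127, 0.0527]
tcp_rot: [-3.141, 0.002, -3.03]
contact_force: [-0.4, -3.0, 5.1]
gripper_width: 0.0254
finger_force: 40.8
```

Request:
step_arm(
  increments="0 0 -10 0 0 0;0 0 -10 0 0 0;0 0 -15 0 0 0;0 0 -25 0 0 0;0 0 -30 0 0 0;0 0 -30 0 0 0;0 0 0 0 0 0;0 0 0 0 0 0",
)

```text
time: 14.95
position: [0.5619, 0.1276, 0.1738]
tcp_rot: [3.141, 0.004, -3.03]
contact_force: [-0.3, 0.2, -4.6]
gripper_width: 0.0258
finger_force: 39.9
```

```bash
cat > e.py <<'E'
from h import *
import sys
go(*map(float,sys.argv[1:5])); s=r.sense(); print(s['gripper_width'],s['finger_force'],s['qpos'].round(2))
E
python3 e.py .645 -.222 .1 3.083
```

```text
at [0.5619 0.1276 0.1738] psi -3.03 shift-first mm (np.float64(-43.5), np.float64(-356.7), np.float64(73.8)) turn-first mm (np.float64(-103.4), np.float64(-344.1), np.float64(73.8)) turn z -6.113
untilt rotvec [0.0008 0.0041 0.    ]
0.025779510845402392 39.94940936565399 [ 0.22  0.22 -0.05  1.3   0.    0.11]
```

Request:
step_arm(
  increments="0 0 0 0.001 0.004 0.085;0 0 0 0 0 0.085;-8.4 -28.9 0 0 0 0;-8.4 -28.9 0 0 0 0;-8.4 -28.9 0 0 0 0;-8.4 -28.9 0 0 0 0;-8.4 -28.9 0 0 0 0;-8.4 -28.9 0 0 0 0;-8.4 -28.9 0 0 0 0;-8.4 -28.9 0 0 0 0;-8.4 -28.9 0 0 0 0;-8.4 -28.9 0 0 0 0",
)

```text
time: 15.95
position: [0.627, -0.1673, 0.1694]
tcp_rot: [-3.141, -0.007, 3.084]
contact_force: [1.8, -0.4, -3.8]
gripper_width: 0.0257
finger_force: 40.3
```

Request:
step_arm(
  increments="-8.4 -28.9 0 0 0 0;-8.4 -28.9 0 0 0 0;0 0 30 0 0 0;0 0 30 0 0 0;0 0 30 0 0 0;0 0 0 0 0 0;0 0 0 0 0 0;0 0 0 0 0 0",
)

```text
time: 16.62
position: [0.6411, -0.2249, 0.0823]
tcp_rot: [-3.14, -0.004, 3.084]
contact_force: [0.7, -0.5, -2.9]
gripper_width: 0.0255
finger_force: 40.4
```

```bash
python3 e.py .6425 -.225 .034 3.083
python3 - <<'E'
from h import *
p=viewer.grab_frame('wrist'); save(p,'w4.png'); print(wmark(p,'done_tray_in',.003),wmark(p,'tested0',.05))
E
```

```text
at [ 0.6411 -0.2249  0.0823] psi 3.084 shift-first mm (np.float64(-1.4), np.float64(-0.0), np.float64(48.3)) turn-first mm (np.float64(-1.4), np.float64(-0.0), np.float64(48.3)) turn z 0.001
untilt rotvec [-0.0014 -0.004   0.    ]
0.025515309051474686 40.442381501197815 [-0.34  0.45  0.07  1.19 -0.   -0.28]
[(0.93, array([376., 216.]), array([ 0.6473, -0.183 ]))] [(0.67, array([322., 237.]), array([ 0.641 , -0.2247]))]
```

View pics/w4.png

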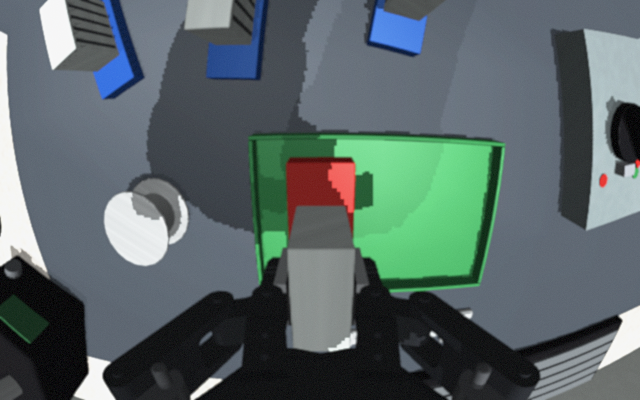

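The held module (320,190) is over the tray's right half, square with it. Lowering.

Request:
step_arm(
  increments="-4 0 15 0 0 0;0 0 15 0 0 0;0 0 10 0 0 0;0 0 5 0 0 0;0 0 3 0 0 0;0 0 0 0 0 0;0 0 0 0 0 0",
)

```text
time: 17.35
position: [0.6451, -0.2255, 0.0345]
tcp_rot: [-3.14, -0.003, 3.083]
contact_force: [0.6, -0.1, -2.9]
gripper_width: 0.0254
finger_force: 40.6
```

Request:
step_arm(
  increments="0 0 2 0 0 0;0 0 1 0 0 0;0 0 0 0 0 0;0 0 0 0 0 0",
)

```text
time: 17.68
position: [0.6456, -0.2257, 0.0338]
tcp_rot: [-3.139, -0.001, 3.084]
contact_force: [-4.5, 1.2, 9.4]
gripper_width: 0.0253
finger_force: 42.2
```

Request:
step_arm(
  increments="0 0 -1 0 0 0;0 0 0 0 0 0;0 0 0 0 0 0;0 0 0 0 0 0;0 0 0 0 0 0",
  grip=0.55,
)

```text
time: 18.1
position: [0.6447, -0.2253, 0.0314]
tcp_rot: [-3.14, -0.004, 3.084]
contact_force: [0.1, -0.5, -0.6]
gripper_width: 0.0471
finger_force: 0.0
```

Request:
step_arm(
  increments="0 0 -20 0 0 0;0 0 -30 0 0 0;0 0 -30 0 0 0;0 0 -30 0 0 0;0 0 -30 0 0 0;0 0 0 0 0 -0.085;0 0 0 0 0 -0.085;0 0 0 0 0 0",
)

```text
time: 18.77
position: [0.6456, -0.2253, 0.1722]
tcp_rot: [-3.14, -0.003, -3.028]
contact_force: [-0.2, 0.7, -0.5]
gripper_width: 0.0468
finger_force: 0.0
```

```bash
python3 e.py .5536 .186 .051 3.255
```

```text
at [ 0.6456 -0.2253  0.1722] psi -3.028 shift-first mm (np.float64(44.6), np.float64(419.1), np.float64(121.2)) turn-first mm (np.float64(44.8), np.float64(419.0), np.float64(121.2)) turn z -6.283
untilt rotvec [-0.0013 -0.0031  0.    ]
0.04683871053140852 0.0 [-0.33  0.44  0.25  1.38 -0.   -0.45]
```

Request:
step_arm(
  increments="3.4 32.2 0 0 0 0;3.4 32.2 0 0 0 0;3.4 32.2 0 0 0 0;3.4 32.2 0 0 0 0;3.4 32.2 0 0 0 0;3.4 32.2 0 0 0 0;3.4 32.2 0 0 0 0;3.4 32.2 0 0 0 0;3.4 32.2 0 0 0 0;3.4 32.2 0 0 0 0;3.4 32.2 0 0 0 0;3.4 32.2 0 0 0 0",
)

```text
time: 19.77
position: [0.5607, 0.1556, 0.1709]
tcp_rot: [-3.141, -0.005, -3.032]
contact_force: [0.2, 0.2, 0.1]
gripper_width: 0.0468
finger_force: 0.0
```

Request:
step_arm(
  increments="3.4 32.2 0 0 0 0;0 0 0 0 0 0;0 0 0 0 0 0;0 0 0 0 0 0",
)

```text
time: 20.1
position: [0.5544, 0.1856, 0.171]
tcp_rot: [-3.14, -0.005, -3.031]
contact_force: [-0.1, -0.1, 0.6]
gripper_width: 0.0471
finger_force: 0.0
```

```bash
python3 e.py .5536 .186 .051 3.255
```

```text
at [0.5544 0.1856 0.171 ] psi -3.031 shift-first mm (np.float64(0.7), np.float64(0.4), np.float64(120.0)) turn-first mm (np.float64(0.7), np.float64(0.4), np.float64(120.0)) turn z -6.286
untilt rotvec [-0.0014 -0.005   0.    ]
0.04707142341955443 0.0 [ 0.32  0.25 -0.02  1.31 -0.    0.21]
```

Request:
step_arm(
  increments="0.7 0.4 30 -0.0014 -0.005 0;0 0 30 0 0 0;0 0 30 0 0 0;0 0 30 0 0 0;0 0 0 0 0 0;0 0 0 0 0 0",
)

```text
time: 20.6
position: [0.5527, 0.1845, 0.0502]
tcp_rot: [-3.141, -0.003, -3.032]
contact_force: [0.2, -0.3, 0.7]
gripper_width: 0.047
finger_force: 0.0
```

Request:
step_arm(
  increments="0 0 0 0 0 0;0 0 0 0 0 0;0 0 0 0 0 0;0 0 0 0 0 0;0 0 0 0 0 0;0 0 0 0 0 0",
  grip=0,
)

```text
time: 21.1
position: [0.5555, 0.1864, 0.0538]
tcp_rot: [3.141, 0.005, -3.03]
contact_force: [1.2, -1.3, 6.7]
gripper_width: 0.0259
finger_force: 41.6
```

Request:
step_arm(
  increments="0 0 -10 0 0 0;0 0 -10 0 0 0;0 0 -15 0 0 0;0 0 -25 0 0 0;0 0 -30 0 0 0;0 0 -30 0 0 0;0 0 0 0 0 0.085;0 0 0 0 0 0.085;0 0 0 0 0 0;0 0 0 0 0 0",
)

```text
time: 21.93
position: [0.5534, 0.1862, 0.1718]
tcp_rot: [3.141, 0.0, 3.086]
contact_force: [0.0, -1.4, -3.3]
gripper_width: 0.0259
finger_force: 40.5
```

```bash
python3 e.py .648 -.137 .034 3.083
```

```text
at [0.5534 0.1862 0.1718] psi 3.086 shift-first mm (np.float64(-112.4), np.float64(-317.4), np.float64(137.8)) turn-first mm (np.float64(-113.4), np.float64(-317.1), np.float64(137.8)) turn z 0.003
untilt rotvec [0.0008 0.0005 0.    ]
0.025860361443219338 40.51827549934387 [ 0.32  0.24 -0.03  1.3   0.    0.38]
```

Request:
step_arm(
  increments="-10.2 -28.8 0 0 0 0;-10.2 -28.8 0 0 0 0;-10.2 -28.8 0 0 0 0;-10.2 -28.8 0 0 0 0;-10.2 -28.8 0 0 0 0;-10.2 -28.8 0 0 0 0;-10.2 -28.8 0 0 0 0;-10.2 -28.8 0 0 0 0;-10.2 -28.8 0 0 0 0;-10.2 -28.8 0 0 0 0;-10.2 -28.8 0 0 0 0;0 0 20 0 0 0",
)

```text
time: 22.93
position: [0.6499, -0.1422, 0.1541]
tcp_rot: [-3.139, 0.007, 3.081]
contact_force: [0.5, 0.5, -2.6]
gripper_width: 0.0256
finger_force: 40.7
```

Request:
step_arm(
  increments="0 0 30 0 0 0;0 0 30 0 0 0;0 0 20 0 0 0;0 0 15 0 0 0;0 0 10 0 0 0;0 0 5 0 0 0;0 0 3 0 0 0;0 0 0 0 0 0;0 0 0 0 0 0",
)

```text
time: 23.68
position: [0.648, -0.1366, 0.0393]
tcp_rot: [3.141, 0.002, 3.084]
contact_force: [0.1, -0.2, -2.7]
gripper_width: 0.0254
finger_force: 40.6
```

Request:
step_arm(
  increments="0 0 3 0 0 0;0 0 2 0 0 0;0 0 1.5 0 0 0;0 0 0 0 0 0;0 0 0 0 0 0",
)

```text
time: 24.1
position: [0.6484, -0.1367, 0.0349]
tcp_rot: [3.141, 0.004, 3.084]
contact_force: [-2.7, 1.7, 9.8]
gripper_width: 0.0255
finger_force: 42.3
```

Request:
step_arm(
  increments="0 0 -1 0 0 0;0 0 0 0 0 0;0 0 0 0 0 0;0 0 0 0 0 0;0 0 0 0 0 0",
  grip=0.55,
)

```text
time: 24.52
position: [0.6474, -0.1366, 0.0327]
tcp_rot: [3.141, 0.001, 3.083]
contact_force: [-0.3, -0.3, -0.3]
gripper_width: 0.0469
finger_force: 0.0
```

Request:
step_arm(
  increments="0 0 -20 0 0 0;0 0 -35 0 0 0;0 0 -40 0 0 0;0 0 -40 0 0 0;0 0 -40 0 0 0;27.2 -20.8 0 0 0 0;27.2 -20.8 0 0 0 0;27.2 -20.8 0 0 0 0;27.2 -20.8 0 0 0 0;27.2 -20.8 0 0 0 0;27.2 -20.8 0 0 0 0;0 0 0 0 0 0",
)

```text
time: 25.52
position: [0.4729, -0.2541, 0.2081]
tcp_rot: [-3.141, -0.001, 3.079]
contact_force: [0.6, -0.3, 0.5]
gripper_width: 0.047
finger_force: 0.0
```

Request:
step_arm(
  increments="0 0 0 0 0 0;0 0 0 0 0 0",
)

```text
time: 25.68
position: [0.4774, -0.2519, 0.2077]
tcp_rot: [3.141, 0.001, 3.083]
contact_force: [-0.1, -0.8, 0.5]
gripper_width: 0.047
finger_force: 0.0
```

```bash
cat > m.py <<'E'
from h import *
import sys
p=viewer.grab_frame('wrist'); save(p,sys.argv[1]); print(r.sense()['position'].round(4),r.sense()['tcp_rot'].round(3))
print(wmark(p,'module0',0),wmark(p,'slot0',.022),wmark(p,'tested0',.003))
hsv=cv2.cvtColor(p['frame'],cv2.COLOR_RGB2HSV)
for n,lo,hi,z,am in [('blue',(105,110,40),(125,255,255),.018,300)]:
    m=cv2.inRange(hsv,np.array(lo),np.array(hi)); k,l,s,c=cv2.connectedComponentsWithStats(m)
    for i in range(1,k):
        if s[i,4]<am: continue
        ys,xs=np.nonzero(l==i); P=np.array([atz(p,(x,y),z,True)[:2] for x,y in zip(xs,ys)],np.float32)
        (cx,cy),(w,h),a=cv2.minAreaRect(P)
        if w<h: w,h,a=h,w,a+90
        print(n,c[i].round(0),'ctr',round(cx,4),round(cy,4),'size',round(w,3),round(h,3),'yaw',round(np.radians((a+90)%180-90),3))
E
python3 m.py w5.png
```

```text
[ 0.4777 -0.2515  0.2075] [3.141e+00 1.000e-03 3.084e+00]
[(0.92, array([207., 185.]), array([ 0.4828, -0.392 ])), (0.72, array([272.,  38.]), array([ 0.3178, -0.2973])), (0.67, array([400., 168.]), array([ 0.4757, -0.1584])), (0.6, array([304., 182.]), array([ 0.4871, -0.2722]))] [(0.96, array([577., 227.]), array([0.5679, 0.1342])), (0.75, array([601., 215.]), array([0.5529, 0.1951])), (0.73, array([634., 202.]), array([0.5377, 0.2972])), (0.7, array([618., 207.]), array([0.543 , 0.2434]))] [(0.96, array([413., 288.]), array([ 0.6446, -0.134 ])), (0.57, array([350., 293.]), array([ 0.6441, -0.2227]))]
blue [401. 162.] ctr 0.4736 -0.1588 size 0.101 0.04 yaw -0.249
blue [307. 163.] ctr 0.4863 -0.2736 size 0.102 0.037 yaw -0.152
blue [207. 182.] ctr 0.4794 -0.3878 size 0.101 0.043 yaw 0.319
```

View pics/w5.png

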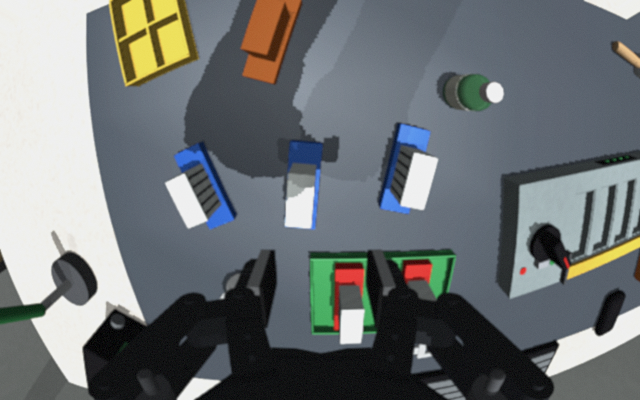

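All three blue modules are standing at (400,165), (305,180) and (205,185). Both tested modules are in the tray at (347,300) and (415,285). The bottle at (475,92) and the orange dummy at (270,40) stay untouched. Picking the middle one.

Request:
step_arm(
  increments="0 0 0 0 0 0.094;-4.4 -6.2 20 0 0 0;-4.4 -6.2 20 0 0 0;-4.4 -6.2 20 0 0 0;0 0 30 0 0 0;0 0 30 0 0 0;0 0 30 0 0 0;0 0 25 0 0 0;0 0 4 0 0 0;0 0 0 0 0 0;0 0 0 0 0 0",
  grip=0.6,
)

```text
time: 26.8
position: [0.4884, -0.272, 0.0295]
tcp_rot: [3.141, 0.001, 2.99]
contact_force: [0.3, -0.0, -0.6]
gripper_width: 0.0515
finger_force: 0.0
```

Request:
step_arm(
  increments="0 0 0 0 0 0;0 0 0 0 0 0;0 0 0 0 0 0;0 0 0 0 0 0;0 0 0 0 0 0;0 0 0 0 0 0",
  grip=0,
)

```text
time: 27.3
position: [0.4887, -0.2727, 0.0305]
tcp_rot: [-3.141, 0.004, 2.989]
contact_force: [1.0, 0.2, 6.4]
gripper_width: 0.0255
finger_force: 40.2
```

Request:
step_arm(
  increments="0 0 -15 0 0 0;0 0 -20 0 0 0;0 0 -30 0 0 0;0 0 -40 0 0 0;0 0 -40 0 0 0;0 0 0 0 0 0;0 0 0 0 0 0",
)

```text
time: 27.88
position: [0.4887, -0.2729, 0.1766]
tcp_rot: [-3.14, 0.006, 2.989]
contact_force: [0.3, 0.3, -2.4]
gripper_width: 0.0257
finger_force: 40.0
```

```bash
python3 e.py .5405 .305 .11 3.255
```

```text
at [ 0.4887 -0.2729  0.1766] psi 2.989 shift-first mm (np.float64(36.4), np.float64(579.1), np.float64(66.6)) turn-first mm (np.float64(-116.9), np.float64(568.4), np.float64(66.6)) turn z -0.266
untilt rotvec [-0.0013  0.0061 -0.    ]
0.02574747153067216 40.009979009628296 [-0.51  0.19 -0.08  1.29  0.   -0.36]
```

Request:
step_arm(
  increments="0 0 0 -0.001 0.006 -0.089;0 0 0 0 0 -0.089;0 0 0 0 0 -0.088;-6.5 31.6 0 0 0 0;-6.5 31.6 0 0 0 0;-6.5 31.6 0 0 0 0;-6.5 31.6 0 0 0 0;-6.5 31.6 0 0 0 0;-6.5 31.6 0 0 0 0;-6.5 31.6 0 0 0 0;-6.5 31.6 0 0 0 0;-6.5 31.6 0 0 0 0",
)

```text
time: 28.88
position: [0.5119, 0.0186, 0.1723]
tcp_rot: [3.138, -0.008, -3.028]
contact_force: [1.0, -0.1, -1.1]
gripper_width: 0.0252
finger_force: 40.3
```

Request:
step_arm(
  increments="-6.5 31.6 0 0 0 0;-6.5 31.6 0 0 0 0;-6.5 31.6 0 0 0 0;-6.5 31.6 0 0 0 0;-6.5 31.6 0 0 0 0;-6.5 31.6 0 0 0 0;-6.5 31.6 0 0 0 0;-6.5 31.6 0 0 0 0;-6.5 31.6 0 0 0 0;0 0 20 0 0 0;0 0 30 0 0 0;0 0 20 0 0 0",
)

```text
time: 29.88
position: [0.537, 0.3065, 0.1005]
tcp_rot: [3.14, -0.009, -3.026]
contact_force: [0.1, -1.0, -2.2]
gripper_width: 0.0255
finger_force: 40.4
```

Request:
step_arm(
  increments="0 0 0 0 0 0;0 0 0 0 0 0;0 0 0 0 0 0",
)

```text
time: 30.13
position: [0.5387, 0.3063, 0.1051]
tcp_rot: [3.139, -0.005, -3.028]
contact_force: [-0.0, -0.0, -1.4]
gripper_width: 0.0254
finger_force: 40.5
```

```bash
python3 e.py .5405 .305 .074 3.255; python3 - <<'E'
from h import *
p=viewer.grab_frame('wrist'); cv2.imwrite('pics/w6.png',cv2.resize(cv2.cvtColor(p['frame'],cv2.COLOR_RGB2BGR)[90:400,170:500],None,fx=1.8,fy=1.8)); print(wmark(p,'slot0',.022))
E
```

```text
at [0.5387 0.3063 0.1051] psi -3.028 shift-first mm (np.float64(-1.7), np.float64(-1.5), np.float64(31.1)) turn-first mm (np.float64(-1.7), np.float64(-1.5), np.float64(31.1)) turn z -6.283
untilt rotvec [ 0.0029 -0.0049 -0.    ]
0.025408599029786122 40.45611798763275 [ 0.51  0.33 -0.06  1.19  0.    0.4 ]
[(0.95, array([245., 206.]), array([0.5424, 0.246 ])), (0.93, array([176., 208.]), array([0.5509, 0.1858])), (0.78, array([120., 212.]), array([0.5624, 0.1249]))]
```

View pics/w6.png

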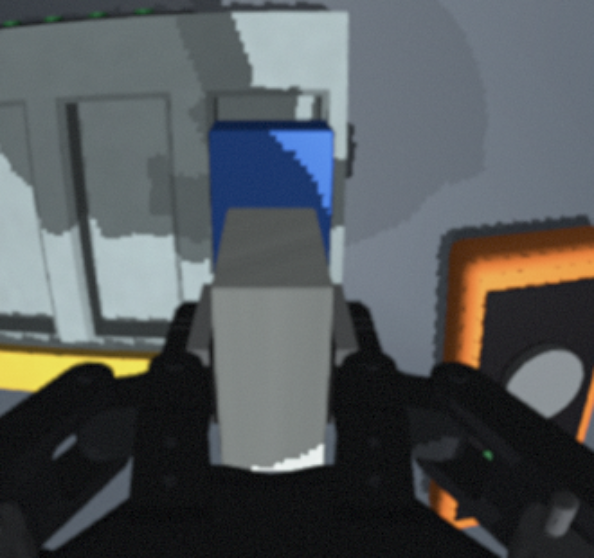

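```bash
python3 - <<'E'
from h import *
p=viewer.grab_frame('wrist'); print((-np.array(p['R']).T@p['t']).round(4))
D=lambda P:(lambda a:np.round([np.cos(a)*P[0]+np.sin(a)*P[1],-np.sin(a)*P[0]+np.cos(a)*P[1]],4))(.115)
pos=r.sense()['position']; print('tcp in dock axes',D(pos))
for n,uv,z in [('slotL',(289.4,142.2),.04),('slotR',(351.7,142),.04),('footL',(287.2,157.8),.0746),('footR',(355,157.8),.0746),('slot2 L',(170+77/1.8,90+98/1.8),.04),('slot2 R',(170+168/1.8,90+95/1.8),.04)]:
    print(n,D(atz(p,uv,z,True)))
E
```

```text
[0.4595 0.2965 0.2495]
tcp in dock axes [0.5711 0.2428]
slotL [0.5162 0.2212]
slotR [0.5162 0.2635]
footL [0.521  0.2231]
footR [0.5211 0.262 ]
slot2 L [0.5161 0.1664]
slot2 R [0.5162 0.2032]
```

The foot (crop 270,125) sits over slot 3, centred across it and about 1 mm too far along +x. Correcting and inserting.

Request:
step_arm(
  increments="1 0 15 0.0029 -0.0049 0;0 0 10 0 0 0;0 0 0 0 0 0;0 0 4 0 0 0;0 0 4 0 0 0;0 0 4 0 0 0;0 0 4 0 0 0;0 0 0 0 0 0;0 0 0 0 0 0",
)

```text
time: 31.03
position: [0.5374, 0.3063, 0.0634]
tcp_rot: [-3.141, -0.0, -3.028]
contact_force: [0.4, 0.5, -1.7]
gripper_width: 0.0255
finger_force: 40.5
```

Request:
step_arm(
  increments="0 0 4 0 0 0;0 0 4 0 0 0;0 0 3 0 0 0;0 0 1.5 0 0 0;0 0 0 0 0 0;0 0 0 0 0 0",
)

```text
time: 31.53
position: [0.5374, 0.3062, 0.0525]
tcp_rot: [3.141, 0.001, -3.028]
contact_force: [-4.1, -1.7, 8.0]
gripper_width: 0.0255
finger_force: 41.8
```

Request:
step_arm(
  increments="0 0 -1 0 0 0;0 0 0 0 0 0;0 0 0 0 0 0;0 0 0 0 0 0;0 0 0 0 0 0",
  grip=0.55,
)

```text
time: 31.95
position: [0.5375, 0.3064, 0.052]
tcp_rot: [-3.142, -0.0, -3.028]
contact_force: [-0.6, 0.5, -0.4]
gripper_width: 0.0472
finger_force: 0.0
```

Request:
step_arm(
  increments="0 0 -20 0 0 0;0 0 -30 0 0 0;0 0 -30 0 0 0;0 0 -30 0 0 0;0 0 -30 0 0 0;8.2 -32.4 0 0 0 0;8.2 -32.4 0 0 0 0;8.2 -32.4 0 0 0 0;8.2 -32.4 0 0 0 0;8.2 -32.4 0 0 0 0;8.2 -32.4 0 0 0 0;8.2 -32.4 0 0 0 0",
)

```text
time: 32.95
position: [0.5058, 0.0731, 0.1921]
tcp_rot: [-3.142, 0.0, -3.027]
contact_force: [0.7, -0.3, -0.0]
gripper_width: 0.047
finger_force: 0.0
```

Request:
step_arm(
  increments="8.2 -32.4 0 0 0 0;8.2 -32.4 0 0 0 0;8.2 -32.4 0 0 0 0;8.2 -32.4 0 0 0 0;8.2 -32.4 0 0 0 0;8.2 -32.4 0 0 0 0;8.2 -32.4 0 0 0 0;0 0 0 0 0 0.09;0 0 0 0 0 0.09;0 0 0 0 0 0.09;0 0 0 0 0 0.09;0 0 0 0 0 0",
)

```text
time: 33.95
position: [0.4749, -0.1575, 0.1921]
tcp_rot: [3.142, -0.0, 2.893]
contact_force: [-0.7, -0.4, -0.1]
gripper_width: 0.047
finger_force: 0.0
```

```bash
python3 m.py w7.png;python3 e.py .475 -.157 .0295 2.893
```

```text
[ 0.475  -0.1574  0.1921] [3.142 0.    2.897]
[(0.77, array([622., 157.]), array([0.5488, 0.3264])), (0.72, array([151., 227.]), array([ 0.4819, -0.3899])), (0.63, array([321., 178.]), array([ 0.4762, -0.1579])), (0.62, array([171.,  81.]), array([ 0.3208, -0.2958]))] [(0.81, array([606., 169.]), array([0.5498, 0.2502])), (0.71, array([624., 153.]), array([0.5346, 0.3014])), (0.69, array([604., 223.]), array([0.6386, 0.2571])), (0.6, array([550., 197.]), array([0.5636, 0.1272])), (0.57, array([580., 177.]), array([0.5484, 0.1884]))] [(0.91, array([369., 293.]), array([ 0.64  , -0.1352])), (0.73, array([305., 312.]), array([ 0.6478, -0.2235]))]
blue [630. 154.] ctr 0.5495 0.3358 size 0.114 0.039 yaw 0.14
blue [321. 157.] ctr 0.4736 -0.1571 size 0.102 0.037 yaw -0.242
blue [149. 227.] ctr 0.4789 -0.3857 size 0.101 0.048 yaw 0.318
at [ 0.475  -0.1572  0.1921] psi 2.898 shift-first mm (np.float64(0.1), np.float64(0.2), np.float64(162.6)) turn-first mm (np.float64(0.1), np.float64(0.2), np.float64(162.6)) turn z 0.005
untilt rotvec [ 0. -0. -0.]
0.046963016845865485 0.0 [-0.32  0.08 -0.17  1.31  0.   -0.08]
```

Request:
step_arm(
  increments="0 0 30 0 0 0;0 0 30 0 0 0;0 0 30 0 0 0;0 0 30 0 0 0;0 0 30 0 0 0;0 0 12 0 0 0;0 0 0 0 0 0;0 0 0 0 0 0",
)

```text
time: 34.82
position: [0.4746, -0.1571, 0.0299]
tcp_rot: [3.141, -0.001, 2.897]
contact_force: [0.7, -0.1, 0.8]
gripper_width: 0.0469
finger_force: 0.0
```

Request:
step_arm(
  increments="0 0 0 0 0 0;0 0 0 0 0 0;0 0 0 0 0 0;0 0 0 0 0 0;0 0 0 0 0 0;0 0 0 0 0 0",
  grip=0,
)

```text
time: 35.32
position: [0.4763, -0.1576, 0.0318]
tcp_rot: [3.142, 0.003, 2.896]
contact_force: [0.6, 0.5, 5.4]
gripper_width: 0.0257
finger_force: 44.6
```

Request:
step_arm(
  increments="0 0 -15 0 0 0;0 0 -20 0 0 0;0 0 -30 0 0 0;0 0 -40 0 0 0;0 0 -40 0 0 0;0 0 0 0 0 -0.09;0 0 0 0 0 -0.09;0 0 0 0 0 -0.09;0 0 0 0 0 -0.09;0 0 0 0 0 0;0 0 0 0 0 0",
)

```text
time: 36.23
position: [0.4748, -0.1573, 0.175]
tcp_rot: [3.142, -0.0, -3.03]
contact_force: [0.5, 0.5, -2.1]
gripper_width: 0.0254
finger_force: 43.5
```

```bash
python3 e.py .5443 .2466 .105 3.255
```

```text
at [ 0.4748 -0.1573  0.175 ] psi -3.03 shift-first mm (np.float64(-114.0), np.float64(393.7), np.float64(70.0)) turn-first mm (np.float64(-114.8), np.float64(393.4), np.float64(70.0)) turn z -6.285
untilt rotvec [ 0.0001 -0.0003 -0.    ]
0.025442661077090544 43.48185181617737 [-0.32  0.09 -0.21  1.28 -0.   -0.43]
```

Request:
step_arm(
  increments="-8.8 30.3 0 0 0 0;-8.8 30.3 0 0 0 0;-8.8 30.3 0 0 0 0;-8.8 30.3 0 0 0 0;-8.8 30.3 0 0 0 0;-8.8 30.3 0 0 0 0;-8.8 30.3 0 0 0 0;-8.8 30.3 0 0 0 0;-8.8 30.3 0 0 0 0;-8.8 30.3 0 0 0 0;-8.8 30.3 0 0 0 0;-8.8 30.3 0 0 0 0",
)

```text
time: 37.23
position: [0.5385, 0.2175, 0.175]
tcp_rot: [-3.141, -0.0, -3.03]
contact_force: [1.5, -1.5, -2.4]
gripper_width: 0.0253
finger_force: 43.4
```

Request:
step_arm(
  increments="-8.8 30.3 0 0 0 0;0 0 20 0 0 0;0 0 30 0 0 0;0 0 20 0 0 0;0 0 0 0 0 0;0 0 0 0 0 0;0 0 0 0 0 0",
)

```text
time: 37.82
position: [0.5445, 0.2471, 0.1065]
tcp_rot: [3.141, 0.001, -3.029]
contact_force: [0.4, 0.3, -2.2]
gripper_width: 0.0258
finger_force: 43.3
```

```bash
cat > k.py <<'E'
from h import *
import sys
p=viewer.grab_frame('wrist'); cv2.imwrite('pics/'+sys.argv[1],cv2.resize(cv2.cvtColor(p['frame'],cv2.COLOR_RGB2BGR)[110:260,220:420],None,fx=4,fy=4))
E
python3 e.py .5443 .2466 .074 3.255; python3 k.py w8.png
```

```text
at [0.5445 0.2471 0.1065] psi -3.029 shift-first mm (np.float64(0.2), np.float64(-0.5), np.float64(32.5)) turn-first mm (np.float64(0.2), np.float64(-0.5), np.float64(32.5)) turn z -6.284
untilt rotvec [0.0003 0.0013 0.    ]
0.025762218909063217 43.34064424037933 [ 0.43  0.29 -0.11  1.17 -0.    0.31]
```

View pics/w8.png

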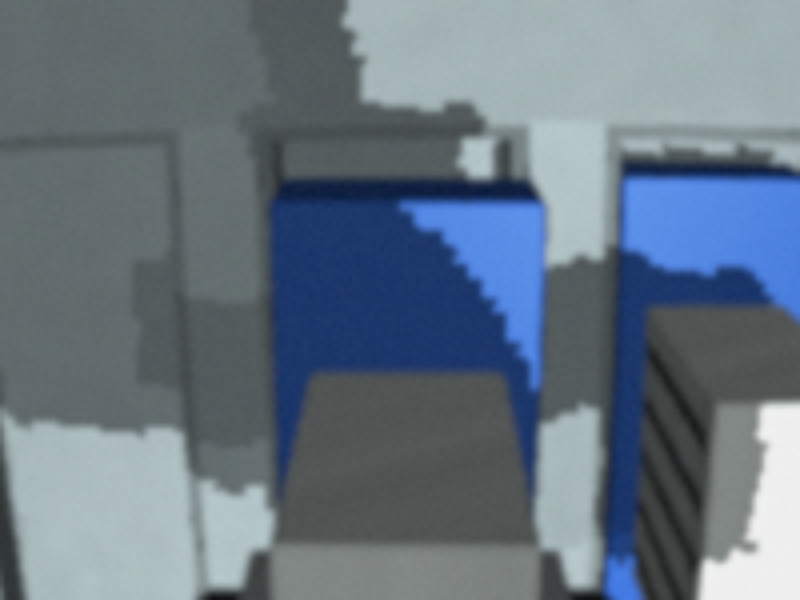

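The foot (410,185) is over slot 2, with the seated module to its right. Computing the residual.

```bash
cat > f.py <<'E'
from h import *
import sys
p=viewer.grab_frame('wrist'); pos=r.sense()['position']
D=lambda P:(lambda a:np.round([np.cos(a)*P[0]+np.sin(a)*P[1],-np.sin(a)*P[0]+np.cos(a)*P[1]],4))(.115)
print('tcp',D(pos)); zb=pos[2]-.0307
a=list(map(float,sys.argv[1:]))  # rows/cols in crop: slotL slotR slotrow footL footR footrow(top edge of foot)
P=lambda c,w,z:D(atz(p,(220+c/4,110+w/4),z,True))
print('slot',P(a[0],a[2],.04),P(a[1],a[2],.04),'foot top',P(a[3],a[5],zb+.018),P(a[4],a[5],zb+.018),'foot bottom',P(a[3],a[6],zb))
E
python3 f.py 262 527 132 273 543 198 179
```

```text
tcp [0.5698 0.1831]
slot [0.5157 0.1586] [0.5159 0.2038] foot top [0.5171 0.1661] [0.5172 0.2005] foot bottom [0.5177 0.1642]
```

```bash
cat >> f.py <<'E'
print('seated foot left/end',P(621,180,.04),'slot3 left/end',P(610,180,.04),P(700,132,.04),'slot1 right',P(176,180,.04),'slot2 L,R at row 180',P(262,180,.04),P(530,180,.04))
E
python3 f.py 262 527 132 273 543 198 179
```

```text
tcp [0.5697 0.1831]
slot [0.5159 0.1586] [0.516  0.2038] foot top [0.5173 0.1661] [0.5174 0.2006] foot bottom [0.5179 0.1642]
seated foot left/end [0.5242 0.2204] slot3 left/end [0.5242 0.2185] [0.5154 0.2341] slot1 right [0.524  0.1434] slot2 L,R at row 180 [0.5242 0.1584] [0.5244 0.2045]
```

Request:
step_arm(
  increments="-0.5 -0.5 15 0 0.001 0;0 0 10 0 0 0;0 0 0 0 0 0;0 0 4 0 0 0;0 0 4 0 0 0;0 0 4 0 0 0;0 0 4 0 0 0;0 0 0 0 0 0;0 0 0 0 0 0",
)

```text
time: 38.72
position: [0.5445, 0.2466, 0.064]
tcp_rot: [-3.141, -0.001, -3.028]
contact_force: [0.9, -0.1, -2.9]
gripper_width: 0.0256
finger_force: 43.4
```

Free in the slot. On down, release, and over to the last module.

Request:
step_arm(
  increments="0 0 4 0 0 0;0 0 4 0 0 0;0 0 3 0 0 0;0 0 1 0 0 0;0 0 0 0 0 0;0 0 0 0 0 0",
)

```text
time: 39.22
position: [0.5445, 0.2468, 0.0537]
tcp_rot: [3.141, 0.0, -3.027]
contact_force: [-3.9, -0.5, 7.6]
gripper_width: 0.0258
finger_force: 44.8
```

Request:
step_arm(
  increments="0 0 -1 0 0 0;0 0 0 0 0 0;0 0 0 0 0 0;0 0 0 0 0 0;0 0 0 0 0 0",
  grip=0.55,
)

```text
time: 39.63
position: [0.5443, 0.2465, 0.0529]
tcp_rot: [-3.141, -0.001, -3.028]
contact_force: [0.7, 0.0, -0.0]
gripper_width: 0.0472
finger_force: 0.0
```

Request:
step_arm(
  increments="0 0 -20 0 0 0;0 0 -30 0 0 0;0 0 -30 0 0 0;0 0 -30 0 0 0;0 0 -30 0 0 0;6.8 -31.2 0 0 0 0;6.8 -31.2 0 0 0 0;6.8 -31.2 0 0 0 0;6.8 -31.2 0 0 0 0;6.8 -31.2 0 0 0 0;6.8 -31.2 0 0 0 0;6.8 -31.2 0 0 0 0",
)

```text
time: 40.63
position: [0.5217, 0.0227, 0.1931]
tcp_rot: [-3.142, -0.001, -3.028]
contact_force: [1.0, -0.8, 0.1]
gripper_width: 0.0472
finger_force: 0.0
```

Request:
step_arm(
  increments="6.8 -31.2 0 0 0 0;6.8 -31.2 0 0 0 0;6.8 -31.2 0 0 0 0;6.8 -31.2 0 0 0 0;6.8 -31.2 0 0 0 0;6.8 -31.2 0 0 0 0;6.8 -31.2 0 0 0 0;6.8 -31.2 0 0 0 0;6.8 -31.2 0 0 0 0;6.8 -31.2 0 0 0 0;6.8 -31.2 0 0 0 0;6.8 -31.2 0 0 0 0",
)

```text
time: 41.63
position: [0.4831, -0.3586, 0.1931]
tcp_rot: [3.141, -0.001, -3.028]
contact_force: [0.1, 0.8, -0.6]
gripper_width: 0.0471
finger_force: 0.0
```

Request:
step_arm(
  increments="6.8 -31.2 0 0 0 0;0 0 0 0 0 -0.1;0 0 0 0 0 -0.1;0 0 0 0 0 0;0 0 0 0 0 0",
)

```text
time: 42.05
position: [0.4802, -0.3889, 0.193]
tcp_rot: [3.141, -0.001, -2.831]
contact_force: [0.6, 0.7, 1.0]
gripper_width: 0.0471
finger_force: 0.0
```

```bash
python3 m.py w9.png;python3 e.py .4805 -.3877 .0295 3.46
```

```text
[ 0.4804 -0.3886  0.1931] [ 3.141e+00 -1.000e-03 -2.830e+00]
[(0.85, array([610., 311.]), array([0.5534, 0.2937])), (0.74, array([318., 179.]), array([ 0.4839, -0.3919])), (0.69, array([621., 314.]), array([0.5549, 0.3625])), (0.65, array([444.,  71.]), array([ 0.3202, -0.2967]))] [(0.88, array([621., 308.]), array([0.533 , 0.2918])), (0.84, array([595., 311.]), array([0.5506, 0.1808])), (0.82, array([580., 313.]), array([0.5591, 0.1279])), (0.72, array([611., 309.]), array([0.5383, 0.2436]))] []
blue [320. 157.] ctr 0.4797 -0.391 size 0.101 0.037 yaw 0.32
at [ 0.4805 -0.3884  0.1934] psi -2.828 shift-first mm (np.float64(-0.2), np.float64(0.7), np.float64(163.9)) turn-first mm (np.float64(-0.2), np.float64(0.7), np.float64(163.9)) turn z -6.288
untilt rotvec [ 0.0001 -0.0008 -0.    ]
0.047018439370561736 0.0 [-0.68  0.31  0.1   1.37 -0.   -0.99]
```

Request:
step_arm(
  increments="0 -1.5 30 0 0 0;0 0 30 0 0 0;0 0 30 0 0 0;0 0 30 0 0 0;0 0 30 0 0 0;0 0 13 0 0 0;0 0 0 0 0 0;0 0 0 0 0 0",
)

```text
time: 42.92
position: [0.4805, -0.3897, 0.03]
tcp_rot: [3.14, -0.002, -2.828]
contact_force: [-0.2, -0.1, 1.0]
gripper_width: 0.0468
finger_force: 0.0
```

Request:
step_arm(
  increments="0 0 0 0 0 0;0 0 0 0 0 0;0 0 0 0 0 0;0 0 0 0 0 0;0 0 0 0 0 0;0 0 0 0 0 0",
  grip=0,
)

```text
time: 43.42
position: [0.4818, -0.3909, 0.0323]
tcp_rot: [-3.139, 0.001, -2.828]
contact_force: [0.1, 1.1, 6.3]
gripper_width: 0.0256
finger_force: 44.9
```

Request:
step_arm(
  increments="0 0 -15 0 0 0;0 0 -20 0 0 0;0 0 -30 0 0 0;0 0 -40 0 0 0;0 0 -40 0 0 0;0 0 0 0 0 0.1;0 0 0 0 0 0.1;0 0 0 0 0 0;0 0 0 0 0 0",
)

```text
time: 44.17
position: [0.4805, -0.3901, 0.175]
tcp_rot: [3.141, -0.001, -3.025]
contact_force: [0.1, -0.6, -3.0]
gripper_width: 0.0254
finger_force: 43.9
```

```bash
python3 e.py .5515 .187 .105 3.255
```

```text
at [ 0.4805 -0.3901  0.175 ] psi -3.025 shift-first mm (np.float64(-137.6), np.float64(565.0), np.float64(70.0)) turn-first mm (np.float64(-135.8), np.float64(565.4), np.float64(70.0)) turn z -6.28
untilt rotvec [ 0.0003 -0.0014 -0.    ]
0.02541704935454932 43.8740211725235 [-0.68  0.31  0.07  1.33 -0.   -0.8 ]
```

Request:
step_arm(
  increments="-7.6 31.4 0 0 -0.001 0.003;-7.6 31.4 0 0 0 0;-7.6 31.4 0 0 0 0;-7.6 31.4 0 0 0 0;-7.6 31.4 0 0 0 0;-7.6 31.4 0 0 0 0;-7.6 31.4 0 0 0 0;-7.6 31.4 0 0 0 0;-7.6 31.4 0 0 0 0;-7.6 31.4 0 0 0 0;-7.6 31.4 0 0 0 0;-7.6 31.4 0 0 0 0",
)

```text
time: 45.17
position: [0.529, -0.0041, 0.1746]
tcp_rot: [3.142, -0.001, -3.028]
contact_force: [0.2, -0.4, -2.5]
gripper_width: 0.0258
finger_force: 43.7
```

Request:
step_arm(
  increments="-7.6 31.4 0 0 0 0;-7.6 31.4 0 0 0 0;-7.6 31.4 0 0 0 0;-7.6 31.4 0 0 0 0;-7.6 31.4 0 0 0 0;-7.6 31.4 0 0 0 0;0 0 20 0 0 0;0 0 30 0 0 0;0 0 20 0 0 0;0 0 0 0 0 0;0 0 0 0 0 0;0 0 0 0 0 0",
)

```text
time: 46.17
position: [0.5545, 0.1866, 0.1063]
tcp_rot: [3.141, 0.001, -3.03]
contact_force: [0.5, -0.0, -1.7]
gripper_width: 0.0255
finger_force: 43.7
```

```bash
python3 e.py .5515 .187 .074 3.255; python3 k.py w10.png
```

```text
at [0.5545 0.1866 0.1063] psi -3.03 shift-first mm (np.float64(2.9), np.float64(0.7), np.float64(32.3)) turn-first mm (np.float64(2.9), np.float64(0.7), np.float64(32.3)) turn z -6.285
untilt rotvec [0.0001 0.0008 0.    ]
0.025514186838074646 43.69255542755127 [ 0.32  0.26 -0.14  1.16 -0.    0.21]
```

View pics/w10.png

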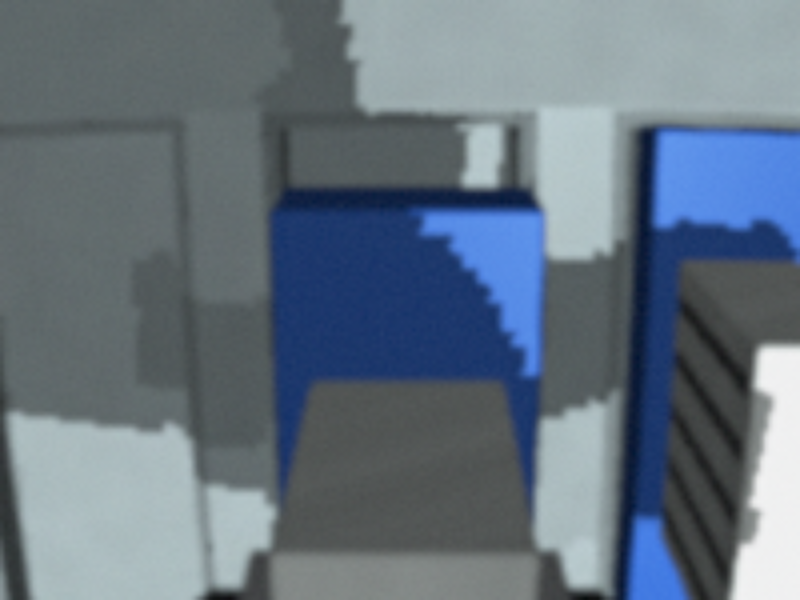

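The foot is over slot 1 but about 3 mm too far +x, judging by the gap at (400,155). Correcting and inserting.

Request:
step_arm(
  increments="2.9 0.7 15 0 0.001 0;0 0 10 0 0 0;0 0 0 0 0 0;0 0 4 0 0 0;0 0 4 0 0 0;0 0 4 0 0 0;0 0 4 0 0 0;0 0 0 0 0 0;0 0 0 0 0 0",
)

```text
time: 46.97
position: [0.551, 0.1869, 0.064]
tcp_rot: [-3.142, -0.001, -3.031]
contact_force: [0.1, 1.0, -2.4]
gripper_width: 0.0252
finger_force: 43.7
```

Request:
step_arm(
  increments="0 0 4 0 0 0;0 0 4 0 0 0;0 0 3 0 0 0;0 0 0.5 0 0 0;0 0 0 0 0 0;0 0 0 0 0 0",
)

```text
time: 47.47
position: [0.5512, 0.1872, 0.0542]
tcp_rot: [3.141, 0.0, -3.03]
contact_force: [-4.7, -0.6, 7.5]
gripper_width: 0.0256
finger_force: 45.1
```

Request:
step_arm(
  increments="0 0 -1 0 0 0;0 0 0 0 0 0;0 0 0 0 0 0;0 0 0 0 0 0;0 0 0 0 0 0",
  grip=0.55,
)

```text
time: 47.88
position: [0.5512, 0.187, 0.0536]
tcp_rot: [-3.142, -0.001, -3.031]
contact_force: [0.0, -0.4, -0.2]
gripper_width: 0.0467
finger_force: 0.0
```

Request:
step_arm(
  increments="0 0 -20 0 0 0;0 0 -30 0 0 0;0 0 -30 0 0 0;0 0 -35 0 0 0;0 0 -35 0 0 0;0 -29.4 0 0 0 0;0 -29.4 0 0 0 0;0 -29.4 0 0 0 0;0 -29.4 0 0 0 0;-2 -29.4 0 0 0 0;0 0 0 0 0 0;0 0 0 0 0 0",
)

```text
time: 48.88
position: [0.5696, 0.0398, 0.2036]
tcp_rot: [3.141, -0.001, -3.034]
contact_force: [0.8, 0.2, -0.8]
gripper_width: 0.0467
finger_force: 0.0
```

```bash
python3 e.py .5695 .0415 .062 3.853; python3 - <<'E'
from h import *
p=viewer.grab_frame('wrist'); save(p,'w11.png'); print(wmark(p,'knob_grip',.079)); t=viewer.grab_frame('top'); cv2.imwrite('pics/t11.png',cv2.resize(cv2.cvtColor(t['frame'],cv2.COLOR_RGB2BGR)[130:250,200:460],None,fx=3,fy=3))
E
```

```text
at [0.5696 0.0398 0.2036] psi -3.034 shift-first mm (np.float64(-0.0), np.float64(1.7), np.float64(141.6)) turn-first mm (np.float64(-1.0), np.float64(1.4), np.float64(141.6)) turn z -6.887
untilt rotvec [ 0.0002 -0.0012 -0.    ]
0.046656925290975156 0.0 [ 0.07  0.22  0.01  1.36  0.   -0.04]
[(0.7, array([151., 217.]), array([ 0.6119, -0.1324])), (0.68, array([324., 193.]), array([0.5682, 0.0419])), (0.59, array([428., 179.]), array([0.5438, 0.1364]))]
```

View pics/w11.png

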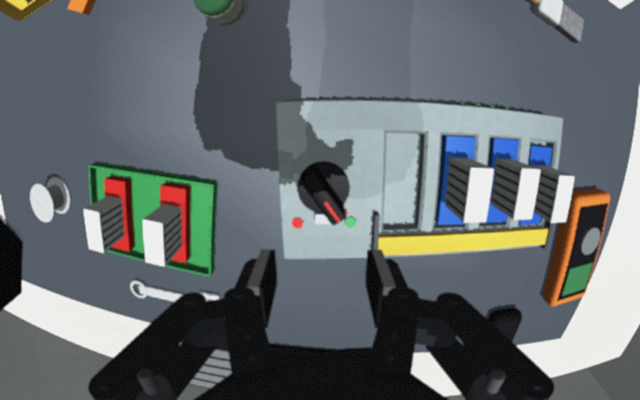

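All three new modules are down in slots 1–3 (460,180; 508,180; 545,185). Both tested ones stand in the tray (115,215; 170,225) and the knob is at the green dot (325,190). Locking now.

Request:
step_arm(
  increments="0 0 0 0 0 -0.1;0 0 0 0 0 -0.1;0 0 0 0 0 -0.1;0 0 0 0 0 -0.1;0 0 0 0 0 -0.1;0 0 0 0 0 -0.104;-1 1.4 30 0 0 0;0 0 30 0 0 0;0 0 30 0 0 0;0 0 30 0 0 0;0 0 21 0 0 0;0 0 0 0 0 0",
)

```text
time: 50.03
position: [0.5658, 0.0439, 0.0579]
tcp_rot: [3.136, -0.007, -2.425]
contact_force: [-0.5, 0.7, -0.2]
gripper_width: 0.0472
finger_force: 0.0
```

Request:
step_arm(
  increments="0 0 0 0 0 0;0 0 0 0 0 0;0 0 0 0 0 0;0 0 0 0 0 0;0 0 0 0 0 0;0 0 0 0 0 0",
  grip=0,
  squeeze=50,
)

```text
time: 50.53
position: [0.571, 0.0428, 0.065]
tcp_rot: [-3.139, 0.003, -2.427]
contact_force: [1.1, -1.3, 6.0]
gripper_width: 0.0156
finger_force: 51.9
```

Request:
step_arm(
  increments="0 0 -4 0 0 0;0 0 -4 0 0 0;0 0 -4 0 0 0;0 0 -4 0 0 0;0 0 0 0 0 0;0 0 0 0 0 0;0 0 0 0 0 0",
)

```text
time: 51.12
position: [0.5708, 0.0428, 0.08]
tcp_rot: [-3.14, 0.002, -2.427]
contact_force: [5.8, -1.0, 2.9]
gripper_width: 0.015
finger_force: 51.4
```

Request:
step_arm(
  increments="0 0 0 0 0 0.1;0 0 0 0 0 0.1;0 0 0 0 0 0.1;0 0 0 0 0 0.1;0 0 0 0 0 0.1;0 0 0 0 0 0.1;0 0 0 0 0 0.1;0 0 0 0 0 0.1;0 0 0 0 0 0.1;0 0 0 0 0 0.1;0 0 0 0 0 0.1;0 0 0 0 0 0.1",
)

```text
time: 52.12
position: [0.5712, 0.0424, 0.0801]
tcp_rot: [3.141, 0.004, 2.651]
contact_force: [6.5, -2.2, 2.1]
gripper_width: 0.0153
finger_force: 51.4
```

Request:
step_arm(
  increments="0 0 0 0 0 0;0 0 4 0 0 0;0 0 4 0 0 0;0 0 4 0 0 0;0 0 4 0 0 0;0 0 4 0 0 0;0 0 0 0 0 0;0 0 0 0 0 0;0 0 0 0 0 0",
)

```text
time: 52.87
position: [0.5715, 0.0423, 0.0647]
tcp_rot: [3.139, 0.007, 2.656]
contact_force: [-5.2, -4.1, 31.4]
gripper_width: 0.0154
finger_force: 55.5
```

Request:
step_arm(
  increments="0 0 -4 0 0 0;0 0 0 0 0 0;0 0 0 0 0 0;0 0 0 0 0 0;0 0 0 0 0 0",
  grip=0.55,
)

```text
time: 53.28
position: [0.5684, 0.0429, 0.0618]
tcp_rot: [-3.14, -0.003, 2.657]
contact_force: [0.0, 0.2, 1.3]
gripper_width: 0.0469
finger_force: 0.0
```

Request:
step_arm(
  increments="0 0 -20 0 0 0;0 0 -30 0 0 0;0 0 -30 0 0 0;0 0 -35 0 0 0;0 0 -35 0 0 0;0 0 0 0 0 0;0 0 0 0 0 0;0 0 0 0 0 0",
)

```text
time: 53.95
position: [0.5691, 0.0429, 0.2118]
tcp_rot: [-3.141, -0.002, 2.657]
contact_force: [-0.7, 0.3, -0.2]
gripper_width: 0.0472
finger_force: 0.0
```

```bash
python3 - <<'E'
from h import *
p=viewer.grab_frame('wrist'); save(p,'w12.png'); print(wmark(p,'knob_grip',.079),wmark(p,'bar_mid',.0505))
E
```

```text
[(0.7, array([321., 192.]), array([0.5691, 0.0419]))] [(0.95, array([476., 130.]), array([0.5918, 0.2159]))]
```

View pics/w12.png

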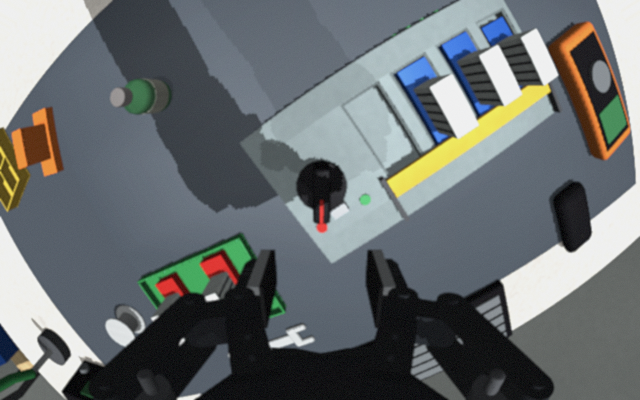

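The knob is home at the red dot (322,225), the yellow bar is back over the blue feet (470,140), and the arm is clear of everything.

```bash
python3 -c "
from bench import job
print(job.finish_job())"
```

```text
the job is handed in; nothing more can be done
None
```

The changeover is done and handed in, but the judge returned no verdict: the three new modules are down in slots 1–3, both tested modules are upright in the green tray, and the knob is home at the red dot with the bar over the new feet.

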